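# Turn the soap tub against the post and open it

## Robot

A 6-joint arm with a two-finger parallel gripper is mounted at the origin on the work surface. World frame = base frame: x ahead of the robot, y to its left, z up, the work surface at z = 0. Lengths are in mm, angles in degrees, forces in N, time in s.
With the tool pointing down it reaches from about 300 to 850 mm from the base axis. Payload 4.2 kg.
Tool frame: the origin (TCP) lies midway between the tips of the shut fingers; the grasp point (between the pads) lies 19 mm behind it; z points along the fingers, x is the direction in which the jaws open and shut, and the axes are right-handed (so a half turn about z gives the same grasp; the last joint's range is limited). The gripper opens to 91 mm and grips with 3 to 60 N. Pads are 32 mm wide; open, the fingers measure 118 mm over their backs; the gripper's body (76 mm by 178 mm) begins 60 mm behind the grasp point.
Start: joints at [70.932, 18.312, 89.639, -0, 72.044, -1.146], TCP at [176.944, 547.114, 213.976] pointing down, gripper open.
Joint ranges: [-177.97, 177.97], [-48.28, 115.42], [12.27, 149.76], [-77.06, 257.06], [2.81, 150.46], [-146.56, 146.56]. Speed limits (degrees/s): [147.25, 147.25, 180, 180, 180, 180].

## Interface

Orientations are given as [roll, pitch, yaw] about the fixed x, y, z axes, in that order (R = Rz(yaw) Ry(pitch) Rx(roll)).
In Python, from workcell import env gives the robot as it stands. The module is installed in compiled form; this text tells all that it offers.
- The arm moves only by the tool drive_tool, never from a script. Its argument "series" is a list of rows, each a list of 3 entries, a list of its own where there are three numbers: the closure, from 0 (fully open) to 1 (shut), then the shift along the tool's x, y, z in mm, then the turn, a rotation vector about the tool's x, y, z in rad. In form: [[gripper, [dx, dy, dz], [rx, ry, rz]], ...]. A call has exactly 5 rows; each row is the pose to reach, as a shift and turn from the pose commanded when the call began, along the tool's axes at that moment; what a row does not reach only later rows make up. A row lasts 1/10 s, in which the tool goes at most 50 mm and 8.59 degrees, less where a joint would pass 70% of its speed; a pose out of reach is approached as far as the arm can. A call with a gripper value outside its range is refused whole. The fingers move at their own pace and stop on an object; "squeeze" is the grip in N (left out, the last holds). Time passes only in rows, so rows that repeat a pose let the fingers close, or fill a call up. It gives the time, the measured TCP pose, the force and the opening at its end, in the units of the state.
- env.state(): the state, without advancing time (a new reading comes with each control period).
- env.grab_frame(name): name is "side" or "top"; returns a dict with "image" (480x640x3 uint8, red, green, blue), "K" (3x3 intrinsics, pixels), "k1" (the pictures are not rectified: a ray, as slopes to the right and down, at radius r is drawn at 1 + k1 r^2 times it, then the intrinsics apply), "origin" and "orientation" of the camera in the world. Camera axes: x right, y down, z forward; pixel columns grow to the right and rows downward; lengths in mm; the calibration is good to about 2 mm. A picture is of the moment at which its call begins. There is no depth.
- env.job_done(): hands the job in, once; it reports no verdict.
The state is a dict: "time_s": time; "qpos": joint angles; "qvel": joint speeds; "effort": joint torques, N m; "ee_pos": TCP position; "ee_rot": TCP orientation; "force": force on the tool from outside, world axes, zero at the start; "torque": the same for the moment, N m; "gripper_width": finger opening in mm.
Only numpy, scipy, OpenCV 4.12 (cv2) and the standard library are available. Lean on these libraries where they do the work, as an engineer would, in place of code of your own. Each camera call takes 0.05 s, during which the arm holds its last target.

## Task

Turn the square soap tub a quarter turn on its board by pushing it round against the fixed post, lid still on, so that its lip points to the bowl's side and the tub stands square with the board, still on it. Then lift the lid off by its knob and set it down, not drop it, knob up in the middle of the cork mat. Leave the bowl where it is.

Things in the scene. Friction and masses are not known exactly. Their poses are not given: they have to be found in the camera images.
- board: Fixed flat plywood board, 280 mm along its x, 300 mm along its y, 6 mm thick, lying on the table. Origin: centre of its underside. Its x axis points roughly away from the robot.
- post: Fixed round steel post, 20 mm in diameter, 28 mm high, standing on the board 45 mm along x and 24 mm along y from the board's centre: beyond the tub as the robot sees it, near the tub's far left corner (24 to 40 mm left of the tub's middle, give or take its yaw). Origin: centre of its foot, on the board's top.
- tub: Loose square white tub, 100 x 100 x 48 mm high, about 0.6 kg, too wide to grasp, on the board, 0 to 35 mm short of the post. Slides when pushed low with 3 to 8 N. Origin: centre of its underside, z up. A lip 44 mm wide juts 16 mm from its +x side, 38 to 48 mm up (it clears the post); it starts pointing away from the robot, and must end pointing left, to the bowl's side.
- lid_knob (a point): Middle of the knob of the loose wooden lid on the tub (0.1 kg). The knob is an upright cylinder, 22 mm in diameter, 30 mm high. Below it a disc 84 mm in diameter, 6 mm thick, its upper face 15 mm below this point; under that a plug 60 mm in diameter, 8 mm deep, loose in the tub's 68 mm round mouth. The foot of the plug is 29 mm below this point. z up.
- bowl: Round steel bowl, 144 mm across, 65 mm high, standing on the table to the left of the board. Origin: centre of its underside. Not to be moved.
- mat: Fixed square cork mat, 130 x 130 mm, 5 mm thick, on the table to the right of the board, one of two places; a round steel dish lies in the other. Origin: centre of its underside.
Things that resemble listed ones, but are neither listed nor needed, are in the scene too. What is meant by the mat is not yellow, and is the larger of those in its own colour.

How it is judged:
By the outcome, as a careful person would: the job done as asked, in the order asked, and still so for the second after the job is handed in, with the robot touching nothing.
It also fails if it takes over 61 s, if anything falls off the work surface, if the arm or the gripper's body presses on something with over 40 N, if the wrist force passes 120 N, or if a joint passes its speed limit or range.

## Working session

There is one attempt and no reset: what is moved stays moved. The work goes in short steps, Python scripts to look and compute and a tool call to move; the robot and the scene stay as the last step left them, time stands still between calls to the robot, and variables do not carry over. Pictures are saved under pics/ and viewed, and the job is handed in when it is done.

Besides the shell and the picture viewer there is one more tool, called after "Call:" by a JSON object that holds its "name" and its "arguments". drive_tool: Moves the arm, as the interface text tells. Its arguments: {"type":"object","properties":{"series":{"type":"array","items":{"type":"array"}},"squeeze":{"type":"number"}},"required":["series"]}

```bash
mkdir -p pics
python3 - <<'E'
from workcell import env
import cv2,numpy as np
print(env.state())
for n in("top","side"):
    f=env.grab_frame(n)
    cv2.imwrite(f"pics/{n}0.png",f["image"][:,:,::-1]); np.savez(f"pics/{n}0.npz",**f)
    print(n,f["K"],f["k1"],f["origin"],f["orientation"])
E
```

```text
{'time_s': 0.0, 'qpos': array([ 7.09336158e+01,  1.83503816e+01,  8.97085020e+01, -1.96822209e-03,
        7.20422643e+01, -1.14492024e+00]), 'qvel': array([ 0.09062151,  0.04760053, -0.03622202, -0.00048551,  0.01686106,
       -0.05046033]), 'effort': array([-6.34716998e-04, -4.12454402e+01, -2.31969434e+01,  7.24539463e-02,
        4.54474753e-02, -1.48520762e-04]), 'ee_pos': array([176.76635026, 546.61186097, 213.11869876]), 'ee_rot': array([-1.79999850e+02,  1.01165088e-01,  7.20791446e+01]), 'force': array([-0.83384417,  0.52478762, -0.63670128]), 'torque': array([ 0.02834905, -0.01906711,  0.00522802]), 'gripper_width': 90.68401060279018}
top [[616.36015769   0.         328.92317612]
 [  0.         616.36015769 242.3104961 ]
 [  0.           0.           1.        ]] 0.03884019376099538 [ 262.39144673  -68.12746501 1118.61890321] [-167.24182073    0.31563923  -87.77422542]
side [[459.79528043   0.         318.7164394 ]
 [  0.         459.79528043 237.05975933]
 [  0.           0.           1.        ]] -0.10044336198938172 [ 454.59643159 -881.65215055  553.85084443] [-119.39960504    1.17065987   -3.63012646]
```

View pics/top0.png

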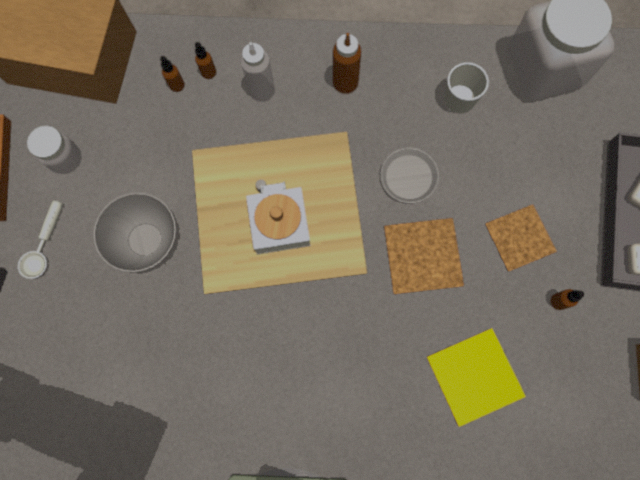

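View pics/side0.png

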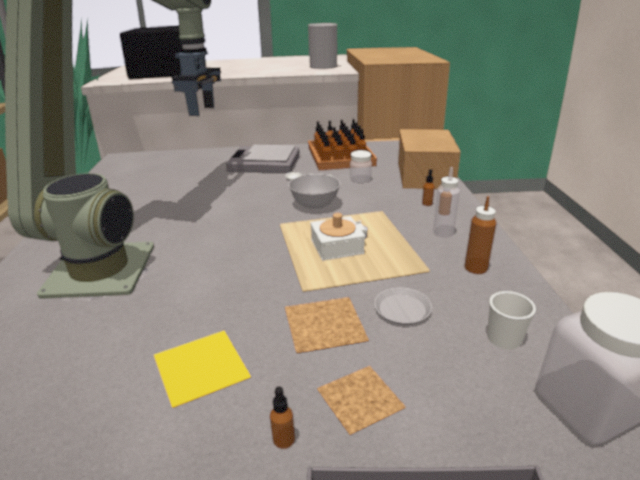

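The top view shows the board with corners near (193,150), (348,133), (366,275) and (204,291). On it are the tub at about (278,217) with its lip up at (273,188), and the post at (262,186). The bowl is at (136,233). The larger cork mat is at (425,256), with the dish at (409,175), the small cork decoy at (520,237) and the yellow square as another decoy.

```bash
cat > h.py <<'E'
import numpy as np,cv2
from scipy.spatial.transform import Rotation as R
def cam(f):
    return np.array(f["K"]),float(f["k1"]),np.array(f["origin"]),R.from_euler('xyz',f["orientation"],degrees=True).as_matrix()
def und(f,px):
    K,k1,o,Rm=cam(f)
    return cv2.undistortPoints(np.float64(px).reshape(-1,1,2),K,np.array([k1,0,0,0,0])).reshape(-1,2)
def cast(f,px,z):
    K,k1,o,Rm=cam(f); u=und(f,px)
    d=np.c_[u,np.ones(len(u))]@Rm.T
    return o+d*((z-o[2])/d[:,2])[:,None]
def proj(f,P):
    K,k1,o,Rm=cam(f)
    q=(np.atleast_2d(P)-o)@Rm
    return cv2.projectPoints(q.reshape(-1,1,3),np.zeros(3),np.zeros(3),K,np.array([k1,0,0,0,0]))[0].reshape(-1,2)
def tri(fs,pxs):
    A=np.zeros((3,3));b=np.zeros(3)
    for f,p in zip(fs,pxs):
        K,k1,o,Rm=cam(f);u=und(f,[p])[0];d=Rm@np.r_[u,1];d/=np.linalg.norm(d)
        M=np.eye(3)-np.outer(d,d);A+=M;b+=M@o
    return np.linalg.solve(A,b)
def mask(img,lo,hi):
    return cv2.inRange(cv2.cvtColor(img,cv2.COLOR_RGB2HSV),lo,hi)
def quad(m,near):
    cs,_=cv2.findContours(m,cv2.RETR_EXTERNAL,cv2.CHAIN_APPROX_NONE)
    cs=[c for c in cs if cv2.contourArea(c)>300 and cv2.pointPolygonTest(cv2.convexHull(c),near,False)>=0]
    c=max(cs,key=cv2.contourArea)
    return c,cv2.boxPoints(cv2.minAreaRect(c)),cv2.approxPolyDP(cv2.convexHull(c),0.04*cv2.arcLength(c,True),True).reshape(-1,2)
E
python3 - <<'E'
from h import *
np.set_printoptions(precision=1,suppress=True)
t=dict(np.load("pics/top0.npz"));s=dict(np.load("pics/side0.npz"))
im=t["image"];hsv=cv2.cvtColor(im,cv2.COLOR_RGB2HSV)
for p in[(330,200),(425,256),(278,245),(275,190),(262,186),(278,215),(290,200),(300,215),(277,213),(136,233),(260,243),(273,246)]:print(p,im[p[1],p[0]],hsv[p[1],p[0]])
cv2.imwrite("pics/topz.png",cv2.resize(im[165:265,225:325,::-1],(600,600),interpolation=cv2.INTER_CUBIC))
si=s["image"];cv2.imwrite("pics/sidez.png",cv2.resize(si[200:270,295:385,::-1],(720,560),interpolation=cv2.INTER_CUBIC))
E
```

```text
(330, 200) [174 158 107] [ 23  98 174]
(425, 256) [162 122  74] [ 16 139 162]
(278, 245) [131 132 132] [ 90   2 132]
(275, 190) [175 176 180] [114   7 180]
(262, 186) [164 163 165] [135   3 165]
(278, 215) [169 131  83] [ 17 130 169]
(290, 200) [175 136  86] [ 17 130 175]
(300, 215) [165 139 112] [ 15  82 165]
(277, 213) [177 138  87] [ 17 130 177]
(136, 233) [147 141 135] [ 15  21 147]
(260, 243) [176 176 181] [120   7 181]
(273, 246) [125 125 124] [ 30   2 125]
```

View pics/topz.png

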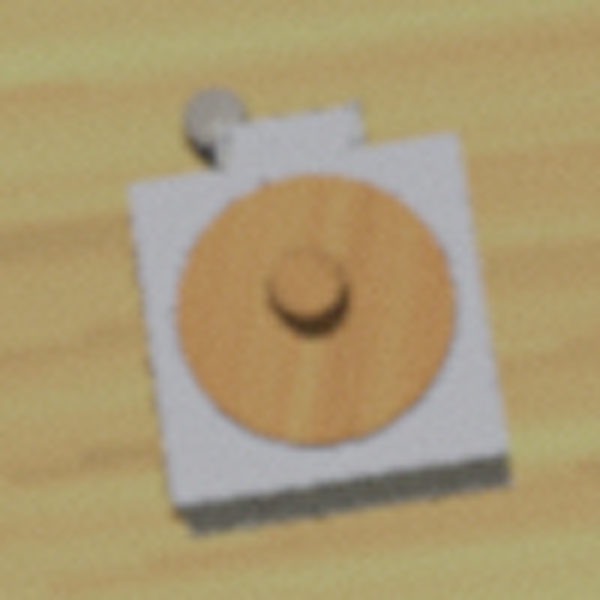

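View pics/sidez.png

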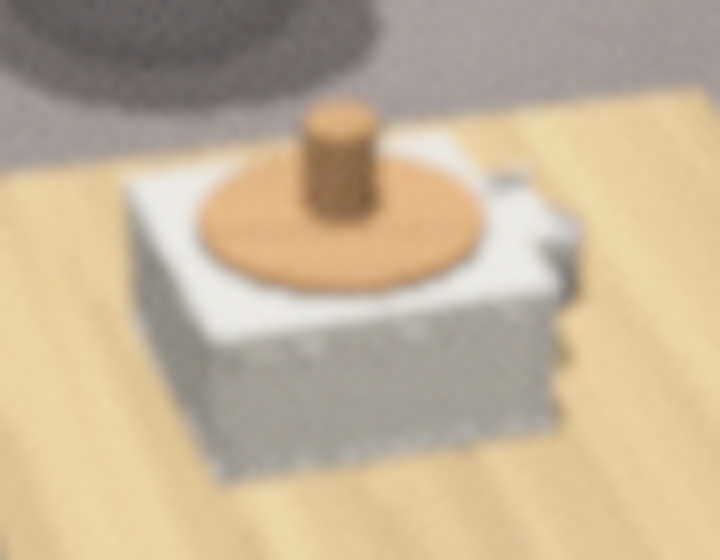

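The zoomed crops show the tub's top face with corners at zoom (130,185), (460,135), (508,455) and (180,500). The lip is at (290,135), the post top at (215,118), and the knob top at (308,283).

```bash
cat > meas.py <<'E'
from h import *
def tubtop(t,near=(278,217)):
    # corners of the top face by edge fits, z=54 (board 6 + 48)
    im=t["image"];m=mask(im,(0,0,150),(179,40,255))
    return m
def scene(t):
    im=t["image"];out={}
    m=mask(im,(18,60,80),(32,255,255));m[:120]=0;m[310:]=0;m[:,:180]=0;m[:,380:]=0
    m=cv2.morphologyEx(m,cv2.MORPH_CLOSE,np.ones((5,5)))
    c,b,a=quad(m,(278,217));out['board']=a
    m=mask(im,(6,90,60),(19,255,255));m=cv2.morphologyEx(m,cv2.MORPH_CLOSE,np.ones((5,5)))
    c,b,a=quad(m,(425,256));out['mat']=a
    return out
E
python3 - <<'E'
from meas import *
np.set_printoptions(precision=1,suppress=True)
t=dict(np.load("pics/top0.npz"));s=dict(np.load("pics/side0.npz"))
o=scene(t)
def rep(n,px,z,sizes=True):
    w=cast(t,px,z);print(n,np.array(px).tolist(),'\n',w[:,:2],'mean',w.mean(0)[:2],'sides',np.linalg.norm(w-np.roll(w,-1,0),axis=1))
    e=np.roll(w,-1,0)-w;print(' angles',np.degrees(np.arctan2(e[:,1],e[:,0])));return w
rep('board',o['board'],6);rep('mat',o['mat'],5)
z=lambda *p:[(x/6+225-.4,y/6+165-.4) for x,y in p]
rep('tub',z((130,185),(460,135),(508,455),(180,500)),54)
rep('lip',z((222,128),(358,103)),54)
print('posttop',cast(t,z((215,116)),34))
print('knobtop',cast(t,z((308,283)),90),'disc',cast(t,z((316,310)),60))
zs=lambda x,y:(x/8+295-.4,y/8+200-.4)
print('knob tri',tri([t,s],[z((308,283))[0],zs(340,112)]))
for n,P in dict(tubTL=(130,185)).items():pass
print('tub corner tri NR', tri([t,s],[z((508,455))[0],zs(212,342)]),'FR',tri([t,s],[z((460,135))[0],zs(562,292)]))
# bowl: rim
b=rep('bowlrim',[(136-41,233),(176,232),(136,196),(136,271)],65)
E
```

```text
board [[347, 132], [366, 273], [204, 293], [192, 151]] 
 [[ 732.9  -78.6]
 [ 458.9 -122.2]
 [ 411.1  170.8]
 [ 682.9  216.4]] mean [571.5  46.6] sides [277.4 296.9 275.7 299.1]
 angles [-170.9   99.3    9.5  -80.4]
mat [[451, 218], [463, 285], [394, 293], [384, 226]] 
 [[ 569.1 -277.8]
 [ 443.8 -298.9]
 [ 424.2 -174. ]
 [ 549.1 -153.5]] mean [ 496.5 -226. ] sides [127.1 126.4 126.5 125.9]
 angles [-170.5   98.9    9.3  -80.9]
tub [[246.26666666666665, 195.43333333333334], [301.2666666666667, 187.1], [309.2666666666667, 240.4333333333333], [254.6, 247.9333333333333]] 
 [[584.   99.3]
 [603.4   1. ]
 [505.1 -18. ]
 [487.9  78. ]] mean [545.1  40.1] sides [100.2 100.1  97.5  98.4]
 angles [ -78.8 -169.1  100.2   12.5]
lip [[261.6, 185.93333333333334], [284.2666666666667, 181.76666666666665]] 
 [[602.9  72.8]
 [612.3  32.3]] mean [607.6  52.5] sides [41.6 41.6]
 angles [-76.9 103.1]
posttop [[613.1  77.8  34. ]]
knobtop [[545.6  40.3  90. ]] disc [[545.7  40.7  60. ]]
knob tri [545.   40.1  92.1]
tub corner tri NR [504.8 -18.   53.3] FR [603.4   1.1  52.7]
bowlrim [[95, 233], [176, 232], [136, 196], [136, 271]] 
 [[501.9 357.3]
 [509.  216.3]
 [572.1 293.2]
 [437.1 278.7]] mean [505.  286.4] sides [141.2  99.5 135.7 101.9]
 angles [ -87.1   50.7 -173.8   50.5]
```

```bash
cat >> h.py <<'E'
def rel(x,y,z,yaw):
    from workcell import env
    s=env.state();R0=R.from_euler('xyz',s["ee_rot"],degrees=True)
    R1=R.from_euler('xyz',[180,0,yaw],degrees=True)
    d=R0.inv().apply(np.array([x,y,z])-s["ee_pos"]);r=(R0.inv()*R1).as_rotvec()
    print('t',round(s["time_s"],2),'pos',np.round(s["ee_pos"],1),np.round(s["ee_rot"],1),'F',np.round(s["force"],1),'w',round(s["gripper_width"],1))
    print('REL',np.round(d,1),'rot',np.round(r,3),'len',round(np.linalg.norm(d)))
BC=np.array([571.5,46.6]);BY=9.4
def b2w(p,yaw=BY):
    a=np.radians(yaw);return BC+np.array([[np.cos(a),-np.sin(a)],[np.sin(a),np.cos(a)]])@np.array(p)
def w2b(p):
    a=np.radians(-BY);return np.array([[np.cos(a),-np.sin(a)],[np.sin(a),np.cos(a)]])@(np.array(p)-BC)
E
python3 -c "
from h import *
rel(475,-10,140,-79)
print(b2w([45,24]),w2b([545,40]))"
```

```text
t 0.1 pos [176.8 546.7 213.2] [-1.80e+02  1.00e-01  7.21e+01] F [-0.2 -0.4 -0.6] w 91.0
REL [-437.8  455.1   73.9] rot [2.000e-03 1.000e-03 2.637e+00] len 636
[611.97592418  77.62740018] [-27.22211363  -2.18323827]
```

Call:
{"name": "drive_tool", "arguments": {"series": [[1,[-25,26,2],[0,0,0.14]],[1,[-55,57,4],[0,0,0.28]],[1,[-85,88,6],[0,0,0.42]],[1,[-115,120,8],[0,0,0.56]],[1,[-145,151,10],[0,0,0.7]]]}}

```text
time_s: 0.6
ee_pos: [276.3, 360.9, 203.6]
ee_rot: [180.0, 0.0, 31.7]
force: [0.7, -0.1, -0.1]
gripper_width: 54.1
```

```bash
python3 -c "
from h import *
rel(475,-10,140,-79)"
```

```text
t 0.6 pos [276.3 360.9 203.6] [180.    0.   31.7] F [ 0.7 -0.1 -0.1] w 54.1
REL [-25.7 420.   63.7] rot [ 1.000e-03 -0.000e+00  1.932e+00] len 426
```

Call:
{"name": "drive_tool", "arguments": {"series": [[1,[-2,34,4],[0,0,0.14]],[1,[-4,68,8],[0,0,0.28]],[1,[-6,102,12],[0,0,0.42]],[1,[-8,136,16],[0,0,0.56]],[1,[-10,170,20],[0,0,0.7]]]}}

```text
time_s: 1.1
ee_pos: [357.7, 211.8, 183.6]
ee_rot: [180.0, 0.0, -8.5]
force: [-0.4, 0.3, -0.1]
gripper_width: 14.3
```

```bash
python3 -c "
from h import *
rel(475,-10,140,-79)"
```

```text
t 1.1 pos [357.7 211.8 183.6] [180.    0.   -8.5] F [-0.4  0.3 -0.1] w 14.3
REL [148.6 202.1  43.6] rot [0.    0.    1.231] len 255
```

Call:
{"name": "drive_tool", "arguments": {"series": [[1,[20,27,5],[0,0,0.14]],[1,[40,54,10],[0,0,0.28]],[1,[60,81,15],[0,0,0.42]],[1,[80,108,20],[0,0,0.56]],[1,[100,135,25],[0,0,0.7]]]}}

```text
time_s: 1.6
ee_pos: [437.6, 64.0, 158.5]
ee_rot: [180.0, 0.0, -48.6]
force: [1.0, 0.3, 0.2]
gripper_width: 0.4
```

```bash
python3 -c "
from h import *
rel(475,-10,100,-79)"
```

```text
t 1.6 pos [437.6  64.  158.5] [180.    0.  -48.6] F [1.  0.3 0.2] w 0.4
REL [80.3 20.9 58.5] rot [0.    0.    0.531] len 102
```

Call:
{"name": "drive_tool", "arguments": {"series": [[1,[25,7,15],[0,0,0.14]],[1,[50,13,30],[0,0,0.28]],[1,[70,18,45],[0,0,0.42]],[1,[80,21,58],[0,0,0.53]],[1,[80,21,65],[0,0,0.53]]]}}

```text
time_s: 2.1
ee_pos: [474.7, -9.3, 92.6]
ee_rot: [179.9, 0.0, -78.7]
force: [-0.4, 0.6, 0.4]
gripper_width: 0.5
```

```bash
python3 -c "
from h import *
rel(475,-10,18,-79)"
```

```text
t 2.1 pos [474.7  -9.3  92.6] [179.9   0.  -78.7] F [-0.4  0.6  0.4] w 0.5
REL [ 0.8 -0.3 74.6] rot [0.002 0.    0.005] len 75
```

Call:
{"name": "drive_tool", "arguments": {"series": [[1,[1,0,30],[0,0,0]],[1,[1,0,60],[0,0,0]],[1,[1,0,75],[0,0,0]],[1,[1,-5,75],[0,0,0]],[1,[1,-10,75],[0,0,0]]]}}

```text
time_s: 2.6
ee_pos: [485.5, -6.8, 19.3]
ee_rot: [-180.0, 0.0, -78.5]
force: [-4.2, -1.4, -1.8]
gripper_width: 0.5
```

Call:
{"name": "drive_tool", "arguments": {"series": [[1,[0,-4,0],[0,0,0]],[1,[0,-8,0],[0,0,0.03]],[1,[1,-12,0],[0,0,0.06]],[1,[1,-16,0],[0,0,0.09]],[1,[2,-20,0],[0,0,0.12]]]}}

```text
time_s: 3.1
ee_pos: [504.8, -5.3, 19.5]
ee_rot: [180.0, 0.0, -85.6]
force: [-4.5, -1.2, 1.8]
gripper_width: 0.5
```

```bash
cat > look.py <<'E'
import sys
from workcell import env
from h import *
n=sys.argv[1]
for c in sys.argv[2:] or ["top"]:
    f=env.grab_frame(c);np.savez(f"pics/{c}{n}.npz",**f)
    if c=="top": im=cv2.resize(f["image"][120:300,180:380,::-1],(800,720)[0:2] and (640,576),interpolation=cv2.INTER_CUBIC) # scale 3.2
    else: im=f["image"][:,:,::-1]
    cv2.imwrite(f"pics/{c}{n}.png",im)
s=env.state();print(round(s["time_s"],2),np.round(s["ee_pos"],1),np.round(s["ee_rot"],1),np.round(s["force"],1))
E
python3 look.py 1 top
```

```text
3.15 [505.6  -5.4  19.5] [-180.    -0.   -85.6] [-4.  -0.8  1.7]
```

View pics/top1.png

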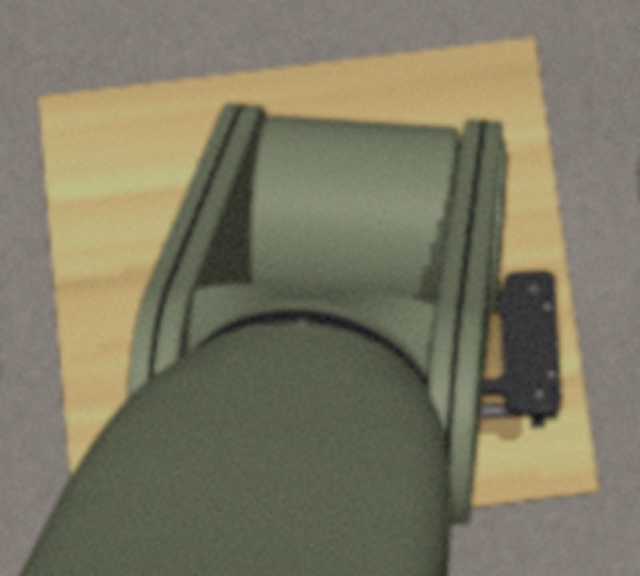

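The arm hides the tub from above in this view. I also turned the tool the wrong way (clockwise), so the turn sign has to be negative from here. I'll look from the side.

```bash
sed -i 's/else: im=.*/else: im=cv2.resize(f["image"][170:310,260:440,::-1],(720,560),interpolation=cv2.INTER_CUBIC) # x4/' look.py; python3 look.py 2 side
```

```text
3.2 [505.6  -5.4  19.4] [-180.    -0.   -85.5] [-2.5 -2.5  2.3]
```

View pics/side2.png

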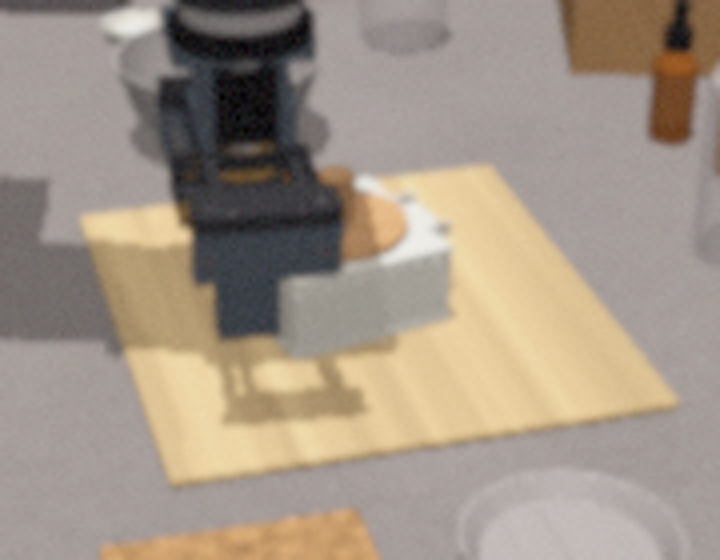

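```bash
cat >> h.py <<'E'
def side_edge(n,a,b,z=54):
    """a,b zoomed px of (-50,-50),(50,-50) tub corners in side picture n -> tub pose"""
    f=dict(np.load(f"pics/side{n}.npz"));px=[(p[0]/4+260-.4,p[1]/4+170-.4) for p in(a,b)]
    w=cast(f,px,z)[:,:2];e=w[1]-w[0];yaw=np.degrees(np.arctan2(e[1],e[0]));u=e/np.linalg.norm(e);v=np.array([-u[1],u[0]])
    c=w.mean(0)+50*v;P=b2w([45,24])-c
    print('edge len',np.linalg.norm(e).round(1),'tub centre',c.round(1),'board',w2b(c).round(1),'yaw rel board',round(yaw-BY,1),'post in tub',(P@u).round(1),(P@v).round(1))
    return c,yaw,u,v
E
python3 -c "
from h import *
side_edge(2,(286,276),(449,242))"
```

```text
edge len 99.9 tub centre [560.1  57.5] board [-9.5 12.6] yaw rel board 7.9 post in tub 55.5 3.8
```

Run:
```python
from h import *
f=dict(np.load("pics/side2.npz"))
cv2.imwrite("pics/z2.png",cv2.resize(f["image"][205:265,320:385,::-1],(780,720)[0:2] and (650,600),interpolation=cv2.INTER_CUBIC))
def show(c,yaw):
    a=np.radians(yaw);P=[(c[0]+x*np.cos(a)-y*np.sin(a),c[1]+x*np.sin(a)+y*np.cos(a),z) for x,y,z in[(-50,-50,54),(50,-50,54),(50,50,54),(-50,50,54),(50,-50,6),(-50,-50,6)]]
    print(((proj(f,P)-[320,205])*10+5).round())
show((560,57.5),17.3); show((556,42),17.3)
print(((proj(f,[[612,77.6,34]])-[320,205])*10+5).round())
```

```text
[[115. 341.]
 [523. 256.]
 [339.  76.]
 [-44. 150.]
 [516. 438.]
 [117. 526.]]
[[103. 377.]
 [517. 290.]
 [331. 105.]
 [-57. 181.]
 [509. 473.]
 [105. 564.]]
[[440. 226.]]
```

View pics/z2.png

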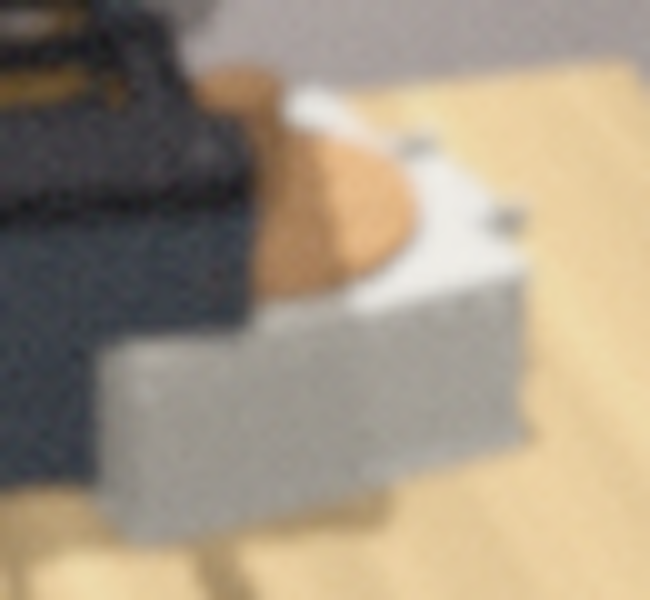

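```bash
cat >> h.py <<'E'
def side_px(n,a,b,z=54,name="side"):
    """full-picture px"""
    return side_edge(n,((a[0]+.4-260)*4,(a[1]+.4-170)*4),((b[0]+.4-260)*4,(b[1]+.4-170)*4),z)
E
python3 -c "
from h import *
g=lambda x,y:(x/10+319.5,y/10+204.5)
side_px(2,g(125,348),g(525,272))
side_px(2,g(127,545),g(522,440),6)"
```

```text
edge len 96.2 tub centre [562.1  52.6] board [-8.3  7.4] yaw rel board 6.0 post in tub 54.7 10.9
edge len 102.0 tub centre [558.3  51.8] board [-12.1   7.3] yaw rel board 11.7 post in tub 59.3 4.8
```

The side view shows the tub turned about 9° counter-clockwise and nearly at the post, with its far-right top corner at about (372,232). I'll turn the tool counter-clockwise and swing it round the tub's middle.

Call:
{"name": "drive_tool", "arguments": {"series": [[1,[0,0,0],[0,0,-0.12]],[1,[1,-1,0],[0,0,-0.24]],[1,[3,-3,0],[0,0,-0.35]],[1,[7,-7,0],[0,0,-0.42]],[1,[11,-12,0],[0,0,-0.5]]]}}

```text
time_s: 3.7
ee_pos: [515.9, -15.8, 19.2]
ee_rot: [179.8, 0.1, -56.6]
force: [-9.0, -4.8, 8.3]
gripper_width: 0.5
```

```bash
cat > zl.py <<'E'
import sys
from workcell import env
from h import *
n,x0,y0=sys.argv[1],int(sys.argv[2]),int(sys.argv[3])
f=env.grab_frame("side");np.savez(f"pics/side{n}.npz",**f)
cv2.imwrite(f"pics/z{n}.png",cv2.resize(f["image"][y0:y0+75,x0:x0+100,::-1],(800,600),interpolation=cv2.INTER_CUBIC))
s=env.state();print(round(s["time_s"],2),np.round(s["ee_pos"],1),np.round(s["ee_rot"],1),np.round(s["force"],1))
E
python3 zl.py 3 310 200
```

```text
3.75 [517.  -16.5  19.3] [179.8   0.  -56.5] [-5.9 -6.   3.7]
```

View pics/z3.png

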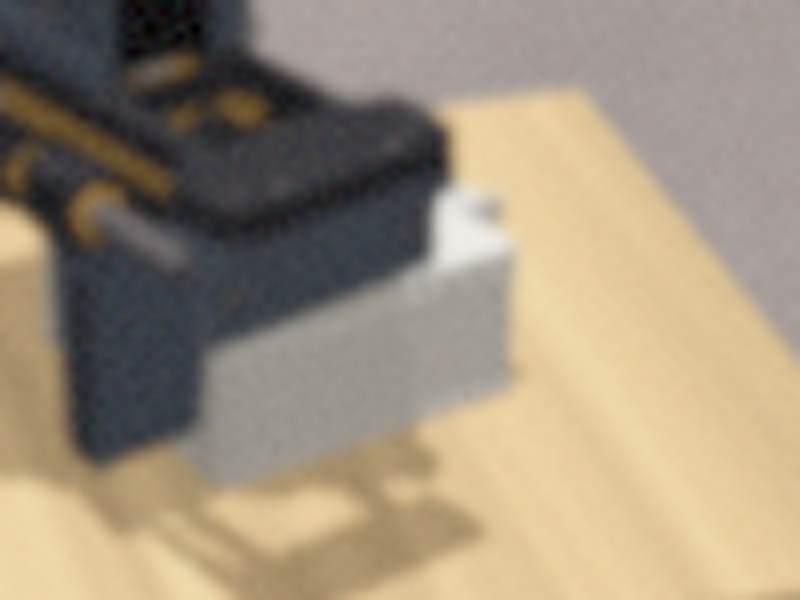

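```bash
cat >> h.py <<'E'
def zp(n,x0,y0,a,b,z):
    g=lambda p:(p[0]/8+x0-.44,p[1]/8+y0-.44)
    return side_px(n,g(a),g(b),z)
E
python3 -c "
from h import *
zp(3,310,200,(228,487),(512,382),6)
"
```

```text
edge len 100.5 tub centre [560.8  47.7] board [-10.3   2.9] yaw rel board 19.6 post in tub 59.2 1.3
```

Call:
{"name": "drive_tool", "arguments": {"series": [[1,[4,-3,0],[0,0,-0.06]],[1,[8,-6,0],[0,0,-0.12]],[1,[13,-9,0],[0,0,-0.18]],[1,[18,-12,0],[0,0,-0.24]],[1,[23,-16,0],[0,0,-0.3]]]}}

```text
time_s: 4.25
ee_pos: [535.4, -30.9, 19.3]
ee_rot: [179.0, 0.5, -39.3]
force: [-23.3, -26.6, 20.5]
gripper_width: 0.2
```

```bash
python3 zl.py 4 320 200
```

```text
4.3 [537.  -31.8  19.4] [179.    0.3 -39.1] [-17.9 -27.4  13.3]
```

View pics/z4.png

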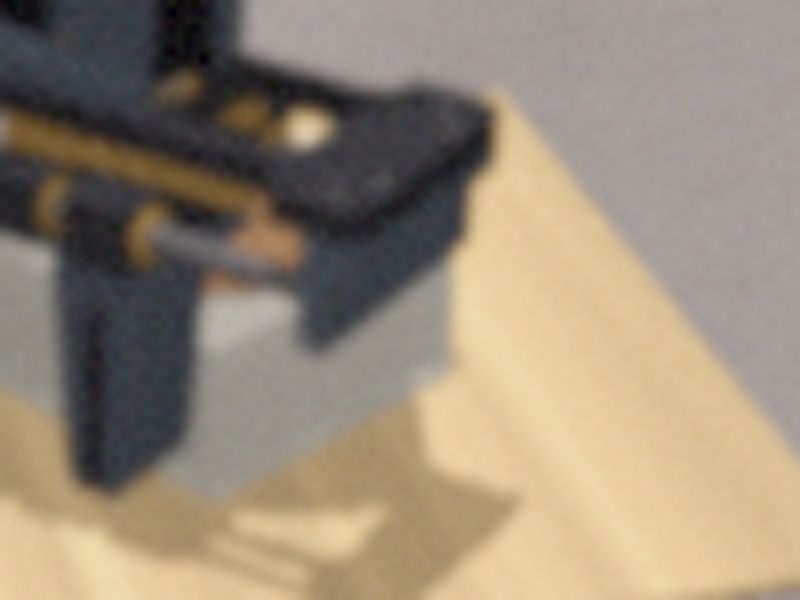

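```bash
python3 -c "
from h import *
c,yaw,u,v=zp(4,320,200,(218,497),(450,370),6)
d=np.array([537,-31.8])-c;print(d@u,d@v)
"
```

```text
edge len 97.8 tub centre [565.9  42.3] board [-6.2 -3.4] yaw rel board 30.0 post in tub 58.0 -1.9
-69.36874235559816 -38.8811830928433
```

Side picture 4: the tub is now at about 30°, bottom corners at (218,497) and (450,370) in the zoom. The force is 33 N because I was dragging against post friction. I'll back off, shift the contact and pivot about the post instead.

Call:
{"name": "drive_tool", "arguments": {"series": [[1,[0,5,0],[0,0,0]],[1,[-8,5,0],[0,0,0.08]],[1,[-8,0,0],[0,0,0.08]],[1,[-3,-4,0],[0,0,0.03]],[1,[3,-6,0],[0,0,-0.02]]]}}

```text
time_s: 4.8
ee_pos: [536.3, -31.6, 19.4]
ee_rot: [178.4, 0.8, -38.0]
force: [-34.2, -39.8, 29.6]
gripper_width: 0.7
```

Call:
{"name": "drive_tool", "arguments": {"series": [[1,[5,-2,0],[0,0,-0.04]],[1,[10,-4,0],[0,0,-0.08]],[1,[15,-6,0],[0,0,-0.12]],[1,[20,-9,0],[0,0,-0.16]],[1,[25,-12,0],[0,0,-0.2]]]}}

```text
time_s: 5.3
ee_pos: [572.9, -46.4, 20.2]
ee_rot: [178.4, -0.3, -26.4]
force: [-14.4, -63.7, 11.6]
gripper_width: 0.5
```

```bash
python3 zl.py 5 320 200
```

```text
5.35 [575.5 -46.8  20.6] [178.5  -0.5 -26.4] [ -9.7 -62.5   8.7]
```

View pics/z5.png

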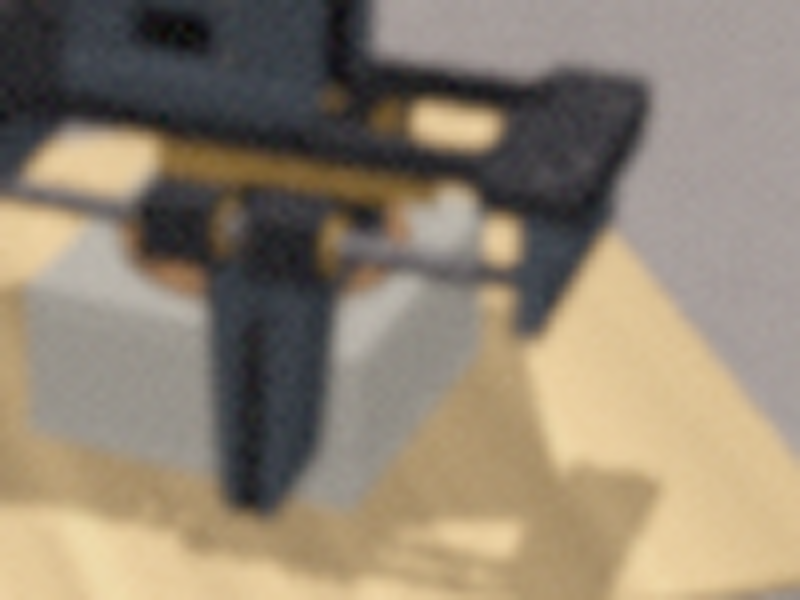

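The force is 63 N, which is too much, so I'm backing off now.

Call:
{"name": "drive_tool", "arguments": {"series": [[1,[-2,6,0],[0,0,0]],[1,[-3,12,0],[0,0,0]],[1,[-3,20,0],[0,0,0]],[1,[-3,26,0],[0,0,0]],[1,[-3,30,0],[0,0,0]]]}}

```text
time_s: 5.85
ee_pos: [561.5, -54.5, 19.2]
ee_rot: [-179.9, -0.1, -27.0]
force: [0.3, 0.3, -0.3]
gripper_width: 0.5
```

```bash
python3 zl.py 6 320 200; python3 -c "
from h import *
c,yaw,u,v=zp(5,320,200,(352,507),(477,352),6)
d=np.array([575,-46.8])-c;print(d@u,d@v)
f=dict(np.load('pics/side5.npz'))
w=cast(f,[(35/8+320-.4,430/8+200-.4),(352/8+320-.4,507/8+200-.4)],6);print(w,np.linalg.norm(w[0]-w[1]))
"
```

```text
5.9 [561.  -54.7  19.2] [-1.8e+02 -1.0e-01 -2.7e+01] [-0.6 -0.1 -0. ]
edge len 94.1 tub centre [577.9  30.2] board [  3.6 -17.2] yaw rel board 49.1 post in tub 58.2 -4.3
-67.18593522413808 -37.72871987858866
[[512.15816662  12.78702446   6.        ]
 [596.04086258 -36.21183753   6.        ]] 97.14522715073093
```

View pics/z6.png

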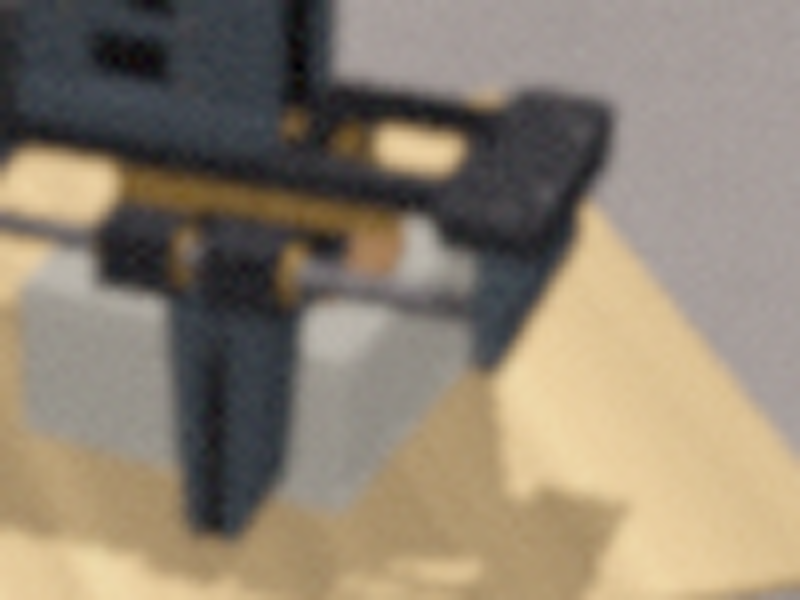

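Side picture 6: after backing off, the tub stands at about 49°, with corners at zoom (25,432), (352,507) and (477,352). It rolls on the post with the post nearly mid-face. I'll compute a faithful rolling path for the pusher.

```bash
cat > path.py <<'E'
from h import *
from workcell import env
def tubpose(th,c):
    n=np.array([np.cos(th),np.sin(th)]);t=np.array([-n[1],n[0]])
    return np.array([45,24])-60*n-c*t,n,t
def path(th0,c0,ths,p,x,lead,roll=1,chain=True):
    s=env.state();R0=R.from_euler('xyz',s["ee_rot"],degrees=True);p0=s["ee_pos"]
    for i,thd in enumerate(ths):
        th=np.radians(thd);c=c0-10*roll*(th-np.radians(th0))
        C,n,t=tubpose(th,c);w=b2w(C+x*n+p*t);yaw=thd+BY-90+lead
        R1=R.from_euler('xyz',[180,0,yaw],degrees=True)
        d=R0.inv().apply(np.r_[w,p0[2]]-p0);r=(R0.inv()*R1).as_rotvec()
        print(thd,w.round(1),round(yaw,1),d.round(1),r.round(3))
        if i%5==4: R0=R1;p0=np.r_[w,p0[2]]
E
python3 -c "
from path import *
path(49,-4,[49,49,49,49,49, 51,53,55,57,59, 61,63,65,67,69],-32,-66,3)"
```

```text
49 [569.8 -44.4] -28.6 [  3.1 -13.2   0. ] [-0.001 -0.001  0.027]
49 [569.8 -44.4] -28.6 [  3.1 -13.2   0. ] [-0.001 -0.001  0.027]
49 [569.8 -44.4] -28.6 [  3.1 -13.2   0. ] [-0.001 -0.001  0.027]
49 [569.8 -44.4] -28.6 [  3.1 -13.2   0. ] [-0.001 -0.001  0.027]
49 [569.8 -44.4] -28.6 [  3.1 -13.2   0. ] [-0.001 -0.001  0.027]
51 [573.8 -45.6] -26.6 [ 4.1 -0.8 -0. ] [ 0.     0.    -0.035]
53 [577.8 -46.7] -24.6 [ 8.1 -1.8 -0. ] [ 0.    0.   -0.07]
55 [581.8 -47.6] -22.6 [12.1 -2.9 -0. ] [ 0.     0.    -0.105]
57 [585.9 -48.5] -20.6 [16.1 -4.1 -0. ] [ 0.    0.   -0.14]
59 [590.  -49.2] -18.6 [20.  -5.4 -0. ] [-0.     0.    -0.175]
61 [594.1 -49.8] -16.6 [ 4.1 -0.8 -0. ] [-0.     0.    -0.035]
63 [598.2 -50.2] -14.6 [ 8.1 -1.7 -0. ] [ 0.    0.   -0.07]
65 [602.4 -50.5] -12.6 [12.1 -2.7 -0. ] [ 0.     0.    -0.105]
67 [606.5 -50.7] -10.6 [16.1 -3.8 -0. ] [ 0.    0.   -0.14]
69 [610.6 -50.7] -8.6 [20.1 -5.1 -0. ] [ 0.     0.    -0.175]
```

Call:
{"name": "drive_tool", "arguments": {"series": [[1,[3,-8,0],[0,0,0.03]],[1,[3,-12,0],[0,0,0.03]],[1,[3,-14,0],[0,0,0.03]],[1,[7,-15,0],[0,0,-0.01]],[1,[11,-16,0],[0,0,-0.04]]]}}

```text
time_s: 6.4
ee_pos: [576.2, -48.1, 19.2]
ee_rot: [179.7, 0.0, -24.5]
force: [-6.0, -13.8, 4.4]
gripper_width: 0.4
```

Call:
{"name": "drive_tool", "arguments": {"series": [[1,[4,-1,0],[0,0,-0.035]],[1,[8,-2,0],[0,0,-0.07]],[1,[12,-3,0],[0,0,-0.1]],[1,[16,-4,0],[0,0,-0.14]],[1,[20,-6,0],[0,0,-0.17]]]}}

```text
time_s: 6.9
ee_pos: [598.7, -51.6, 19.3]
ee_rot: [179.7, -0.1, -14.7]
force: [0.2, -14.7, 0.3]
gripper_width: 0.4
```

```bash
python3 zl.py 7 325 195
```

```text
6.95 [600.  -51.6  19.4] [179.7  -0.2 -14.7] [ -0.1 -14.1  -0.3]
```

View pics/z7.png

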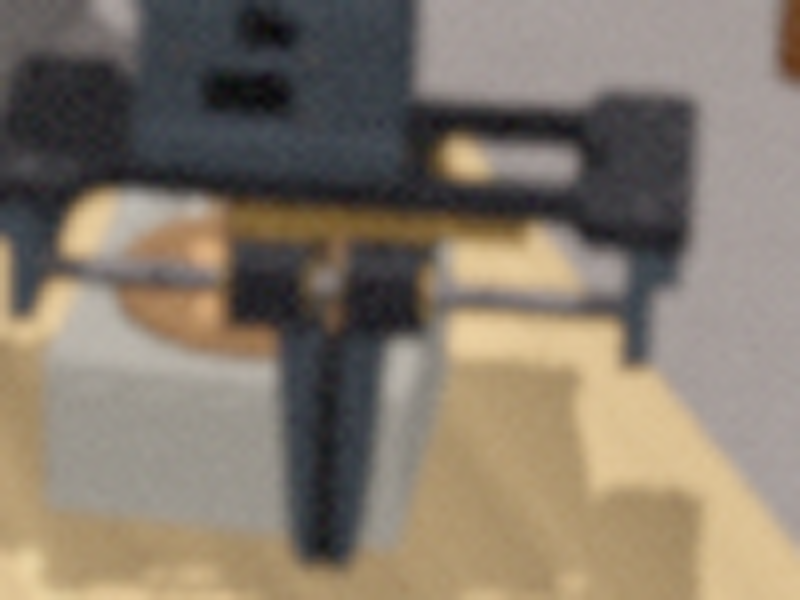

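```bash
cat >> h.py <<'E'
def rear(n,x0,y0,a,b,z=6):
    """zoom-8 px of rear-left (-50,50) and rear-right (-50,-50) corners"""
    f=dict(np.load(f"pics/side{n}.npz"));w=cast(f,[(p[0]/8+x0-.44,p[1]/8+y0-.44) for p in(a,b)],z)[:,:2]
    e=w[0]-w[1];L=np.linalg.norm(e);v=e/L;u=np.array([v[1],-v[0]]);c=w.mean(0)+50*u
    P=b2w([45,24])-c;print('len',L.round(1),'centre',c.round(1),'board',w2b(c).round(1),'yaw rel',round(np.degrees(np.arctan2(u[1],u[0]))-BY,1),'post in tub',(P@u).round(1),(P@v).round(1))
    return c,u,v
E
python3 -c "
from h import *
for a,b,z in[((48,505),(385,552),6),((50,355),(390,372),54)]:
  c,u,v=rear(7,325,195,a,b,z)
  d=np.array([600,-51.6])-c;print(d@u,d@v)
"
```

```text
len 95.9 centre [587.8  23. ] board [ 12.3 -25.9] yaw rel 60.3 post in tub 59.6 -3.7
-65.78389107036053 -37.25000604381757
len 93.0 centre [582.   33.3] board [  8.2 -14.9] yaw rel 69.1 post in tub 49.4 -20.6
-79.59215497993303 -34.48477268345238
```

```bash
python3 -c "
from path import *
path(61.5,-4,[63,65,67,69,71,73,75,77,79,81],-34,-65,3)"
```

```text
63 [602.5 -50.5] -14.6 [ 2.1 -1.7 -0. ] [ 0.005 -0.004 -0.002]
65 [606.7 -50.7] -12.6 [ 6.2 -2.6  0. ] [ 0.005 -0.004 -0.037]
67 [610.8 -50.7] -10.6 [10.2 -3.6  0. ] [ 0.005 -0.004 -0.071]
69 [614.9 -50.6] -8.6 [14.2 -4.8  0. ] [ 0.005 -0.004 -0.106]
71 [619.1 -50.3] -6.6 [18.1 -6.   0. ] [ 0.005 -0.004 -0.141]
73 [623.2 -50. ] -4.6 [ 4.  -0.8 -0. ] [ 0.     0.    -0.035]
75 [627.3 -49.5] -2.6 [ 8.1 -1.8 -0. ] [ 0.    0.   -0.07]
77 [631.4 -48.8] -0.6 [12.  -2.9 -0. ] [ 0.     0.    -0.105]
79 [635.4 -48.1] 1.4 [16.  -4.1 -0. ] [ 0.    0.   -0.14]
81 [639.4 -47.2] 3.4 [19.9 -5.5 -0. ] [ 0.     0.    -0.175]
```

Call:
{"name": "drive_tool", "arguments": {"series": [[1,[3,-1,0],[0,0,-0.03]],[1,[7,-2,0],[0,0,-0.06]],[1,[11,-3,0],[0,0,-0.09]],[1,[14,-4,0],[0,0,-0.12]],[1,[18,-5,0],[0,0,-0.15]]]}}

```text
time_s: 7.45
ee_pos: [618.7, -51.6, 19.3]
ee_rot: [179.7, -0.2, -6.2]
force: [1.0, -12.7, 0.1]
gripper_width: 0.4
```

Call:
{"name": "drive_tool", "arguments": {"series": [[1,[4,-1,0],[0,0,-0.035]],[1,[8,-2,0],[0,0,-0.07]],[1,[12,-3,0],[0,0,-0.1]],[1,[16,-4,0],[0,0,-0.13]],[1,[20,-6,0],[0,0,-0.16]]]}}

```text
time_s: 7.95
ee_pos: [640.4, -47.9, 19.5]
ee_rot: [179.6, -0.3, 3.0]
force: [3.6, -13.6, -1.1]
gripper_width: 0.6
```

```bash
python3 zl.py 8 330 190
```

```text
8.0 [641.4 -47.6  19.7] [179.6  -0.4   3. ] [  5.  -12.1  -0.9]
```

View pics/z8.png

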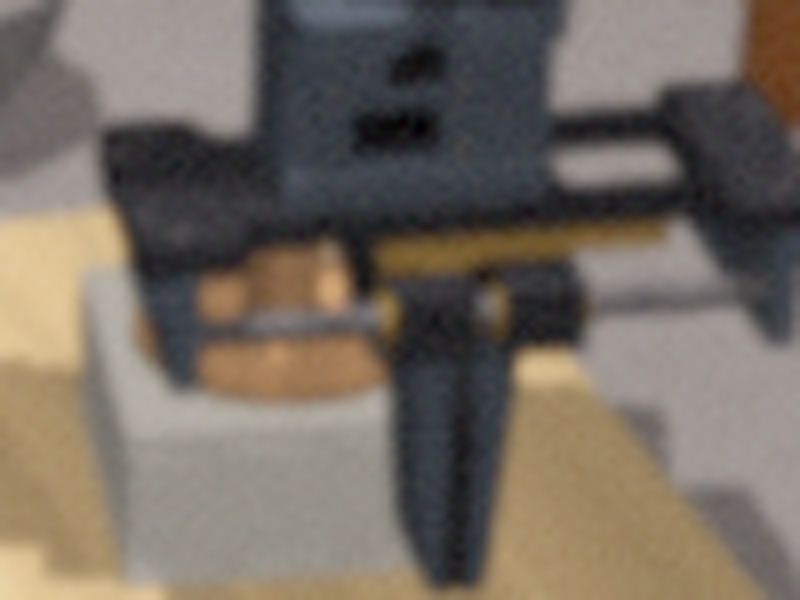

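Call:
{"name": "drive_tool", "arguments": {"series": [[1,[0,8,0],[0,0,0]],[1,[-2,16,0],[0,0,0]],[0.5,[-10,25,0],[0,0,-0.05]],[0.45,[-20,30,0],[0,0,-0.1]],[0.45,[-26,30,0],[0,0,-0.11]]]}}

```text
time_s: 8.5
ee_pos: [612.1, -75.8, 18.7]
ee_rot: [-180.0, 0.1, 9.1]
force: [-0.5, 0.3, -0.9]
gripper_width: 21.7
```

```bash
python3 zl.py 9 330 190; python3 look.py 9 top
```

```text
8.55 [611.1 -75.4  18.7] [-1.799e+02  1.000e-01  9.000e+00] [-1.   0.1 -0.4]
8.6 [612.1 -75.3  18.8] [-1.8e+02  1.0e-01  9.0e+00] [0.3 1.2 0. ]
```

View pics/z9.png

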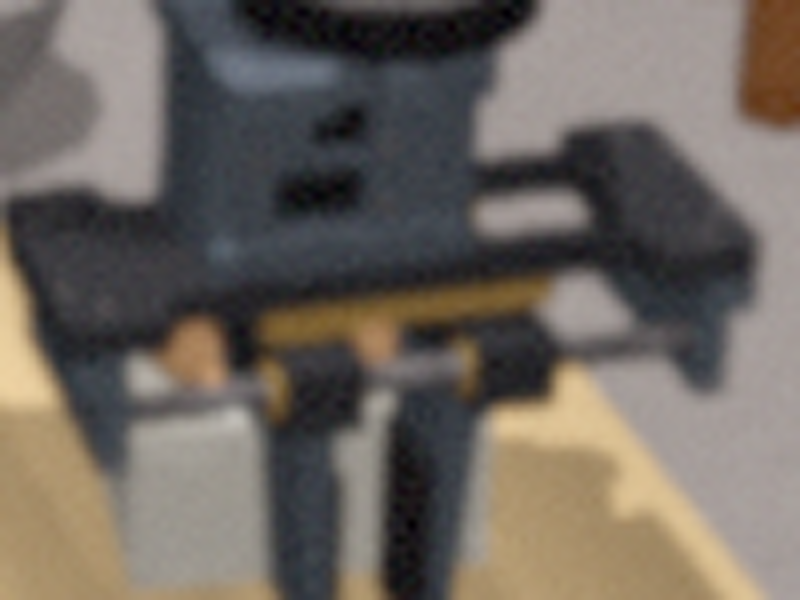

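View pics/top9.png

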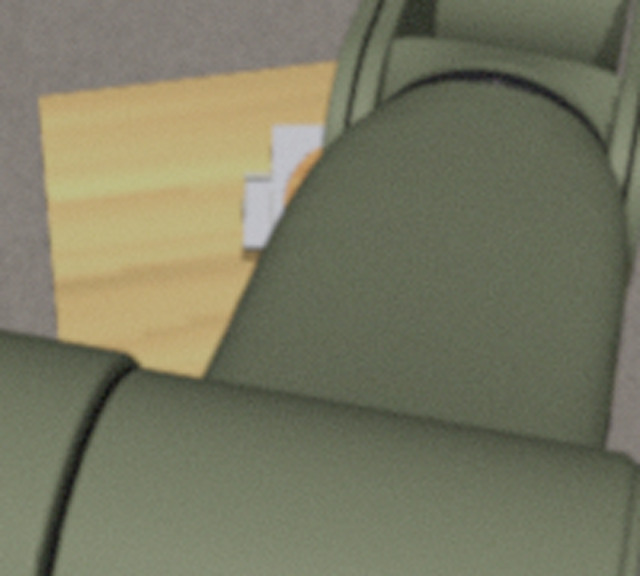

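```bash
python3 -c "
from h import *
c,u,v=rear(9,330,190,(135,588),(487,558),6)
t=dict(np.load('pics/top9.npz'))
w=cast(t,[(x/3.2+180-.34,y/3.2+120-.34) for x,y in[(272,125),(245,178),(243,249),(268,249)]],54);print(w)
print(np.degrees(np.arctan2(*(w[1]-w[2])[[1,0]]))+90-9.4)
# push target: tool centred at lateral -5 of tub centre, facing -y'
P=b2w([45+5,24-10-100-16-20]);print(P);rel(P[0],P[1],18,9.4)
"
```

```text
len 99.5 centre [605.1  19.9] board [ 28.8 -31.8] yaw rel 84.0 post in tub 57.2 -10.2
[[655.0181991   70.44324134  54.        ]
 [622.72754657  83.80835914  54.        ]
 [580.79418953  82.24387221  54.        ]
 [581.32607799  68.19175932  54.        ]]
82.73665082631015
[640.75437547 -65.5955056 ]
t 8.6 pos [612.1 -75.3  18.8] [-1.8e+02  1.0e-01  9.0e+00] F [0.3 1.2 0. ] w 29.2
REL [29.8 -5.1  0.8] rot [-0.001  0.001 -0.007] len 30
```

```bash
python3 -c "
from h import *
for y in(-122,-112,-101):
  P=b2w([40,y]);rel(P[0],P[1],18.5,9.4)
"
```

```text
t 8.6 pos [612.1 -75.3  18.8] [-1.8e+02  1.0e-01  9.0e+00] F [0.3 1.2 0. ] w 29.2
REL [19.8 -5.   0.3] rot [-0.001  0.001 -0.007] len 20
t 8.6 pos [612.1 -75.3  18.8] [-1.8e+02  1.0e-01  9.0e+00] F [0.3 1.2 0. ] w 29.2
REL [ 19.8 -15.    0.3] rot [-0.001  0.001 -0.007] len 25
t 8.6 pos [612.1 -75.3  18.8] [-1.8e+02  1.0e-01  9.0e+00] F [0.3 1.2 0. ] w 29.2
REL [ 19.7 -26.    0.3] rot [-0.001  0.001 -0.007] len 33
```

Call:
{"name": "drive_tool", "arguments": {"series": [[0.45,[10,0,0],[0,0,-0.007]],[0.45,[20,0,0],[0,0,-0.007]],[0.45,[20,-5,0],[0,0,-0.007]],[0.45,[20,-9,0],[0,0,-0.007]],[0.45,[20,-13,0],[0,0,-0.007]]]}}

```text
time_s: 9.1
ee_pos: [630.6, -59.0, 18.6]
ee_rot: [-180.0, 0.0, 9.5]
force: [0.2, 0.1, -0.6]
gripper_width: 50.0
```

Call:
{"name": "drive_tool", "arguments": {"series": [[0.45,[0,-3,0],[0,0,0]],[0.45,[0,-6,0],[0,0,0]],[0.45,[0,-9,0],[0,0,0]],[0.45,[0,-12,0],[0,0,0]],[0.45,[0,-13,0],[0,0,0]]]}}

```text
time_s: 9.6
ee_pos: [631.5, -50.5, 19.7]
ee_rot: [179.6, -0.3, 9.5]
force: [4.6, -13.5, -2.3]
gripper_width: 50.1
```

```bash
python3 -c "
from h import *
P=b2w([40,-102]);rel(P[0],P[1],18.5,9.4)
from workcell import env;print(w2b(env.state()['ee_pos'][:2]))"; python3 zl.py 10 330 190
```

```text
t 9.6 pos [631.5 -50.5  19.7] [179.6  -0.3   9.5] F [  4.6 -13.5  -2.3] w 50.1
REL [-3.3 -3.6  1.2] rot [ 0.007 -0.006  0.002] len 5
[  43.31952943 -105.61091349]
9.65 [631.5 -50.6  19.7] [179.6  -0.3   9.5] [  5.  -10.8  -2.2]
```

View pics/z10.png

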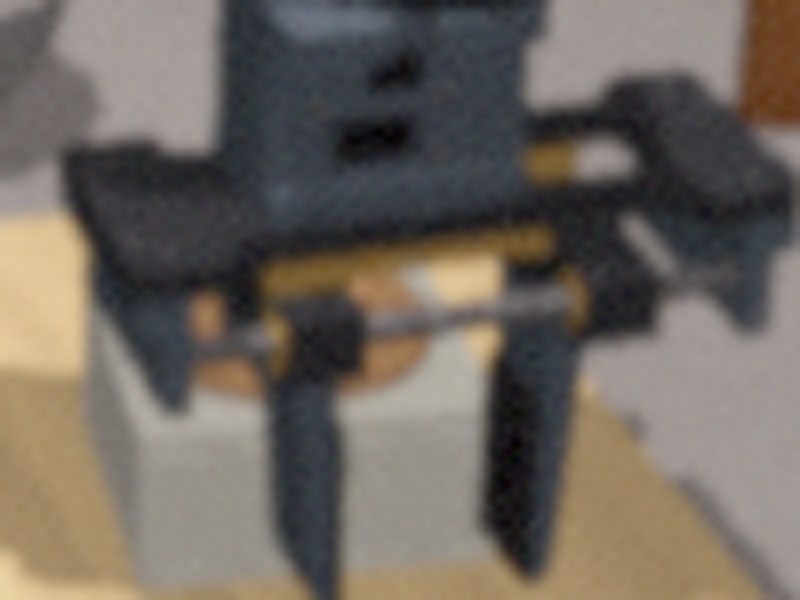

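Side picture 10: both fingers are at the rear face and the right finger is near the face's right edge at zoom (490,550). I'll retreat slightly, shift toward the robot, and press square.

Call:
{"name": "drive_tool", "arguments": {"series": [[0.45,[0,8,0],[0,0,0]],[0.45,[-8,8,0],[0,0,0]],[0.45,[-8,3,0],[0,0,0]],[0.45,[-8,0,0],[0,0,0]],[0.45,[-8,-2,0],[0,0,0]]]}}

```text
time_s: 10.15
ee_pos: [623.4, -50.0, 19.9]
ee_rot: [179.5, -0.4, 9.5]
force: [6.7, -19.1, -2.3]
gripper_width: 50.2
```

Call:
{"name": "drive_tool", "arguments": {"series": [[0.45,[0,-1,0],[0,0,0]],[0.45,[0,-2,0],[0,0,0]],[0.45,[0,-3,0],[0,0,0]],[0.45,[0,-4,0],[0,0,0]],[0.45,[0,-4,0],[0,0,0]]]}}

```text
time_s: 10.65
ee_pos: [625.2, -49.0, 20.7]
ee_rot: [179.3, -0.6, 9.5]
force: [8.6, -24.2, -3.1]
gripper_width: 50.3
```

```bash
python3 -c "
from h import *
from workcell import env;print(w2b(env.state()['ee_pos'][:2]))"; python3 zl.py 11 330 190
```

```text
[  37.36444261 -103.07966304]
10.7 [625.2 -49.   20.7] [179.3  -0.6   9.5] [  8.8 -23.3  -1.9]
```

View pics/z11.png

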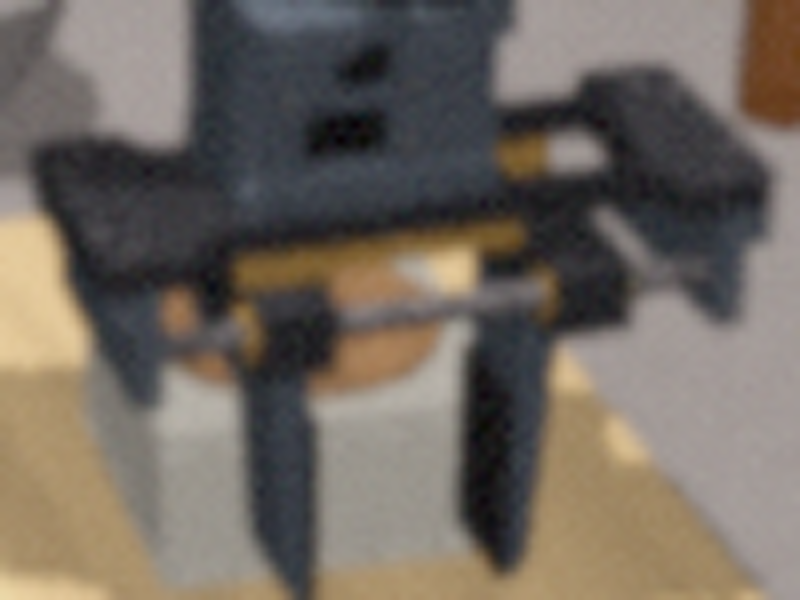

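Call:
{"name": "drive_tool", "arguments": {"series": [[0.3,[0,15,0],[0,0,0]],[0.3,[0,35,-10],[0,0,0]],[0.3,[0,60,-40],[0,0,0]],[0.3,[0,90,-80],[0,0,0]],[0.3,[0,130,-105],[0,0,0]]]}}

```text
time_s: 11.2
ee_pos: [641.7, -169.5, 126.7]
ee_rot: [-180.0, -0.1, 9.6]
force: [1.0, -0.4, -0.5]
gripper_width: 63.8
```

Call:
{"name": "drive_tool", "arguments": {"series": [[0.3,[-20,40,-20],[0,0,0]],[0.3,[-50,70,-30],[0,0,0]],[0.3,[-80,100,-30],[0,0,0]],[0.3,[-110,130,-30],[0,0,0]],[0.3,[-140,150,-30],[0,0,0]]]}}

```text
time_s: 11.7
ee_pos: [526.6, -342.2, 153.7]
ee_rot: [-180.0, -0.0, 9.4]
force: [0.4, 0.1, -0.6]
gripper_width: 64.0
```

```bash
python3 look.py 12 top; python3 zl.py 12 330 190
```

```text
11.75 [ 522.1 -345.3  153.7] [180.    0.3   9.3] [-3.3 -2.   0.2]
11.8 [ 524.4 -343.1  153.7] [-1.799e+02  1.000e-01  9.200e+00] [ 0.4  0.1 -0.1]
```

View pics/top12.png

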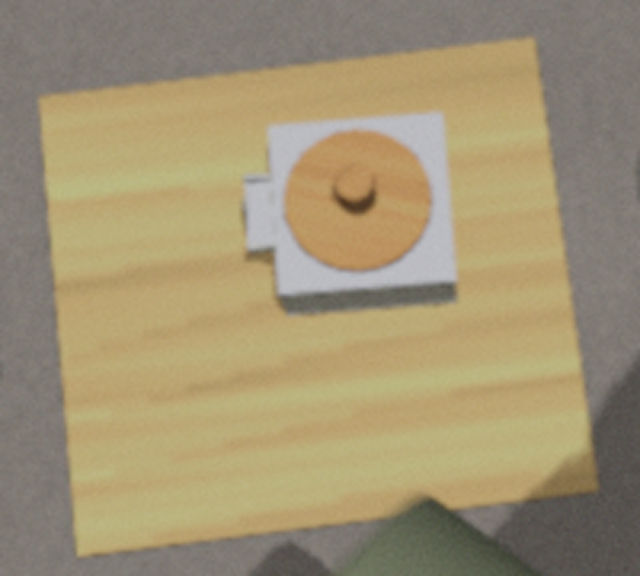

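View pics/z12.png

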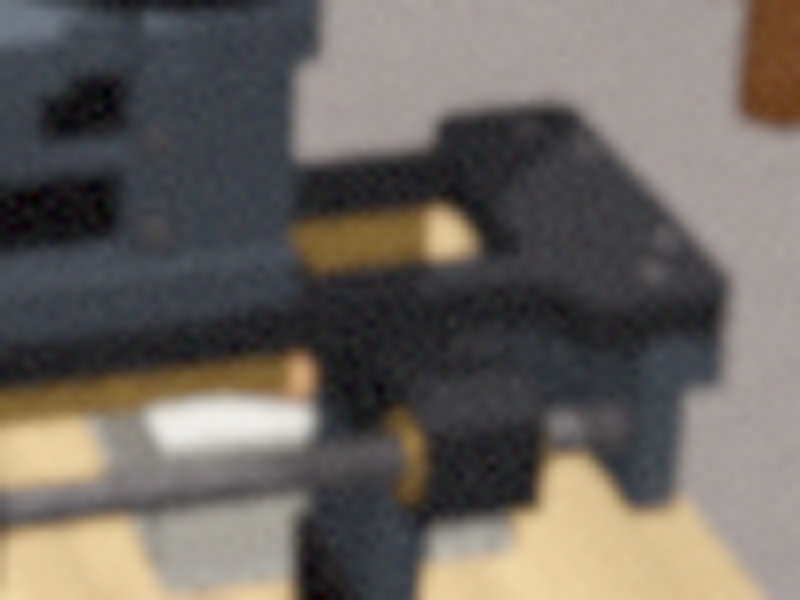

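Top view 12 is clear. The tub's top corners are at (268,127), (442,112), (455,281) and (278,297) in the crop. The lip points left (245,175–250), with the lid on and knob at (355,184).

```bash
cat > tub.py <<'E'
import sys
from h import *
np.set_printoptions(precision=1,suppress=True)
def tub(n,near):
    """mask of top face + lid, straight edges by line fits"""
    t=dict(np.load(f"pics/top{n}.npz"));im=t["image"]
    m=mask(im,(0,0,150),(179,32,255));m[:,:180]=0;m[:,380:]=0;m[:120]=0;m[300:]=0
    m=cv2.morphologyEx(m,cv2.MORPH_OPEN,np.ones((3,3)))
    cs,_=cv2.findContours(m,cv2.RETR_EXTERNAL,cv2.CHAIN_APPROX_NONE);c=max(cs,key=cv2.contourArea).reshape(-1,2).astype(float)
    w=cast(t,c,54)[:,:2];return t,c,w
if __name__=="__main__":
    n=sys.argv[1];th=np.radians(float(sys.argv[2])+BY)   # approx yaw
    t,c,w=tub(n,None);u=np.array([np.cos(th),np.sin(th)]);v=np.array([-u[1],u[0]])
    X=w@u;Y=w@v
    # rear edge (min u), right (min v), left (max v)
    for nm,A,B,sg in(("rear",X,Y,-1),("right -y",Y,X,-1),("left +y",Y,X,1)):
        ex=(sg*A).max();mid=(B.max()+B.min())/2
        k=(sg*A>ex-6)&(abs(B-np.median(B))<42)
        vx,vy,x0,y0=cv2.fitLine(w[k].astype(np.float32),cv2.DIST_HUBER,0,.01,.01).ravel()
        a=np.degrees(np.arctan2(vy,vx))-BY
        print(nm,k.sum(),'line angle rel board mod 90:',round((a+45)%90-45,2),'pos',(np.array([x0,y0])))
E
python3 tub.py 12 88
python3 -c "
from h import *
t=dict(np.load('pics/top12.npz'))
g=lambda *q:[(x/3.2+180-.34,y/3.2+120-.34) for x,y in q]
w=cast(t,g((268,127),(442,112),(455,281),(278,297)),54)[:,:2];print(w,w.mean(0),w2b(w.mean(0)))
e=np.roll(w,-1,0)-w;print(np.linalg.norm(e,axis=1),(np.degrees(np.arctan2(e[:,1],e[:,0]))-9.4)%90)
print('knob',cast(t,g((355,183)),90),'disc',cast(t,g((358,200)),60))
o=cast(t,g((40,97),(536,38),(598,490),(78,556)),6)[:,:2];e=np.roll(o,-1,0)-o;print(np.degrees(np.arctan2(e[:,1],e[:,0]))%90,np.linalg.norm(e,axis=1),o.mean(0))
"
```

```text
rear 44 line angle rel board mod 90: -2.55 pos [613.4 -31.7]
right -y 45 line angle rel board mod 90: -2.52 pos [658.1  35.2]
left +y 47 line angle rel board mod 90: -2.71 pos [562.7   4.9]
[[653.72826002  72.64983187]
 [666.49185847 -26.16874358]
 [566.59493846 -37.73212282]
 [553.589098    60.87046002]] [610.10103874  17.40485637] [ 33.3143853  -35.10766775]
[ 99.63945152 100.56394168  99.45662989 100.8295858 ] [87.95968752 87.2027796  88.11403006 87.308874  ]
knob [[609.94507166  18.28345299  90.        ]] disc [[610.11688659  18.59373109  60.        ]]
[9.39710426 9.18126406 9.47467081 9.42054275] [299.08507809 278.05465364 297.92397728 278.45603088] [572.14220596  46.22103137]
```

The tub is 2.5° short of square, so I'll do one more squaring push.

```bash
python3 -c "
from h import *
P=b2w([42,-130]);rel(P[0],P[1],100,10)"
```

```text
t 11.8 pos [ 524.4 -343.1  153.7] [-1.799e+02  1.000e-01  9.200e+00] F [ 0.4  0.1 -0.1] w 63.8
REL [ 151.5 -247.2   53.7] rot [-0.001  0.002 -0.013] len 295
```

Call:
{"name": "drive_tool", "arguments": {"series": [[0.45,[20,-40,0],[0,0,-0.013]],[0.45,[45,-80,0],[0,0,-0.013]],[0.45,[72,-120,0],[0,0,-0.013]],[0.45,[98,-160,0],[0,0,-0.013]],[0.45,[122,-200,10],[0,0,-0.013]]]}}

```text
time_s: 12.3
ee_pos: [616.7, -120.7, 145.1]
ee_rot: [-180.0, -0.2, 10.3]
force: [1.2, -0.4, -0.2]
gripper_width: 50.5
```

```bash
python3 -c "
from h import *
P=b2w([42,-122]);rel(P[0],P[1],17,10)"
```

```text
t 12.3 pos [ 616.7 -120.7  145.1] [-180.    -0.2   10.3] F [ 1.2 -0.4 -0.2] w 50.5
REL [ 25.  -50.  128.1] rot [-0.    -0.003  0.004] len 140
```

Call:
{"name": "drive_tool", "arguments": {"series": [[0.45,[12,-15,30],[0,0,0]],[0.45,[25,-30,65],[0,0,0]],[0.45,[27,-40,100],[0,0,0]],[0.45,[27,-45,125],[0,0,0]],[0.45,[27,-48,127],[0,0,0]]]}}

```text
time_s: 12.8
ee_pos: [630.2, -69.4, 13.1]
ee_rot: [-179.8, 0.5, 10.3]
force: [0.2, -0.2, -0.1]
gripper_width: 50.1
```

```bash
python3 -c "
from h import *
P=b2w([42,-102]);rel(P[0],P[1],17,10)"
```

```text
t 12.8 pos [630.2 -69.4  13.1] [-179.8    0.5   10.3] F [ 0.2 -0.2 -0.1] w 50.1
REL [  3.4 -22.   -3.9] rot [-0.003  0.008  0.005] len 23
```

Call:
{"name": "drive_tool", "arguments": {"series": [[0.45,[2,-8,-3],[0,0,0]],[0.45,[2,-16,-3],[0,0,0]],[0.45,[2,-20,-3],[0,0,0]],[0.45,[2,-24,-3],[0,0,0]],[0.45,[2,-28,-3],[0,0,0]]]}}

```text
time_s: 13.3
ee_pos: [634.4, -47.8, 22.1]
ee_rot: [179.5, -0.5, 10.2]
force: [7.6, -17.9, -0.2]
gripper_width: 50.1
```

Call:
{"name": "drive_tool", "arguments": {"series": [[0.45,[0,-1,0],[0,0,0]],[0.45,[0,-2,0],[0,0,0]],[0.45,[0,-3,0],[0,0,0]],[0.45,[0,-3,0],[0,0,0]],[0.45,[0,-3,0],[0,0,0]]]}}

```text
time_s: 13.8
ee_pos: [635.6, -47.0, 22.6]
ee_rot: [179.4, -0.7, 10.2]
force: [9.4, -16.3, 0.0]
gripper_width: 50.2
```

```bash
python3 -c "
from h import *
from workcell import env
print(w2b(env.state()['ee_pos'][:2]),env.state()['force'])"
```

```text
[  47.94498666 -102.82465283] [ 9.36938261e+00 -1.62841865e+01  1.32817203e-02]
```

Call:
{"name": "drive_tool", "arguments": {"series": [[0.45,[-3,-1,0],[0,0,0]],[0.45,[-5,-2,0],[0,0,0]],[0.45,[-5,-3,0],[0,0,0]],[0.45,[-5,-4,0],[0,0,0]],[0.45,[-5,-5,0],[0,0,0]]]}}

```text
time_s: 14.3
ee_pos: [634.3, -47.2, 24.3]
ee_rot: [178.9, -1.2, 10.2]
force: [15.4, -31.8, 0.4]
gripper_width: 50.3
```

```bash
python3 -c "
from h import *
from workcell import env
print(w2b(env.state()['ee_pos'][:2]),env.state()['force'])"; python3 look.py 13 side; python3 look.py 13 top
```

```text
[  46.63675494 -102.75498387] [ 15.42847528 -31.78637728   0.42617566]
14.35 [634.3 -47.2  24.3] [178.9  -1.2  10.2] [ 14.6 -30.6  -0.6]
14.4 [634.3 -47.2  24.3] [178.9  -1.2  10.2] [ 14.3 -30.2   0.1]
```

View pics/side13.png

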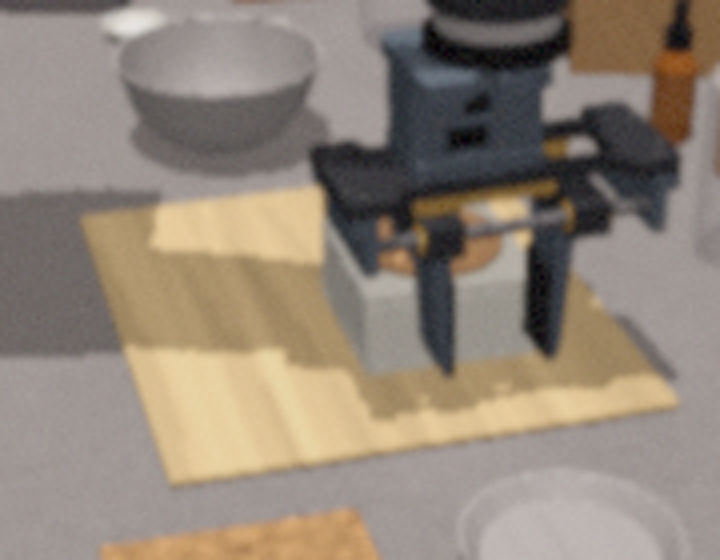

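View pics/top13.png

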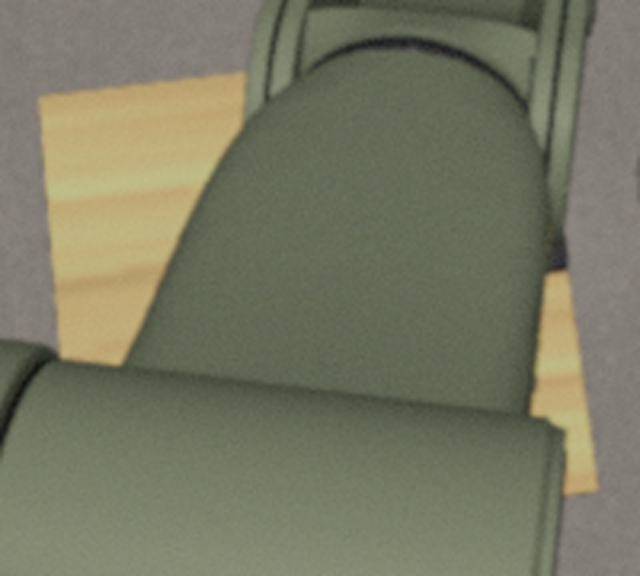

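Call:
{"name": "drive_tool", "arguments": {"series": [[0.45,[0,15,0],[0,0,0]],[0.45,[0,35,-20],[0,0,0]],[0.45,[0,65,-55],[0,0,0]],[0.45,[-20,105,-85],[0,0,0]],[0.45,[-50,140,-105],[0,0,0]]]}}

```text
time_s: 14.9
ee_pos: [602.9, -182.1, 126.0]
ee_rot: [179.9, -0.3, 10.3]
force: [0.5, -1.1, -0.5]
gripper_width: 50.4
```

Call:
{"name": "drive_tool", "arguments": {"series": [[0.45,[-25,30,0],[0,0,0]],[0.45,[-50,55,0],[0,0,0]],[0.45,[-75,80,0],[0,0,0]],[0.45,[-80,100,0],[0,0,0]],[0.45,[-80,100,0],[0,0,0]]]}}

```text
time_s: 15.4
ee_pos: [539.6, -295.7, 124.0]
ee_rot: [179.9, -0.1, 10.0]
force: [0.2, 0.1, -0.6]
gripper_width: 50.1
```

```bash
python3 look.py 14 top;python3 tub.py 14 90
```

```text
15.45 [ 539.9 -294.1  123.8] [-1.8e+02 -1.0e-01  1.0e+01] [-0.4  0.9 -0.7]
rear 44 line angle rel board mod 90: -1.44 pos [617.3 -31.7]
right -y 49 line angle rel board mod 90: -1.1 pos [658.9  35.1]
left +y 46 line angle rel board mod 90: -1.48 pos [562.1  16.4]
```

View pics/top14.png

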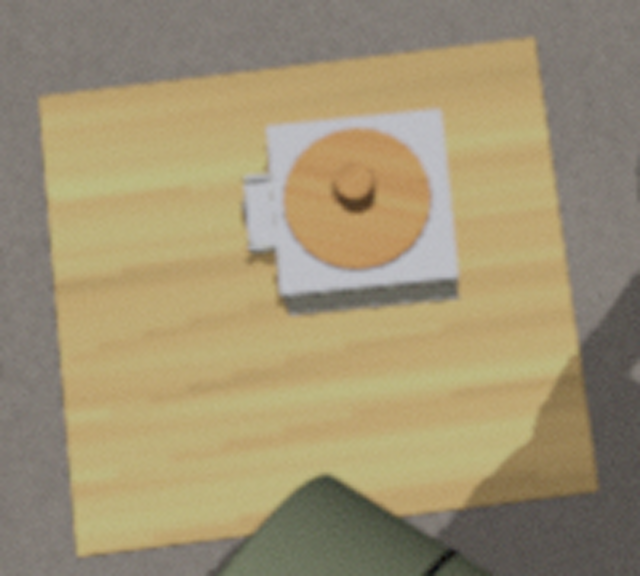

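Top view 14: the tub is 1.1 to 1.5° short of square, the lip points left, and the lid is seated with the knob at (354,183). That will do, so on to the lid.

Run:
```python
from h import *
t=dict(np.load('pics/top14.npz'))
m=mask(t['image'],(8,105,90),(20,255,255));m[:150]=0;m[215:]=0;m[:,262:][:, 60:]=0;m[:,:262]=0
m=cv2.morphologyEx(m,cv2.MORPH_OPEN,np.ones((3,3)))
cs,_=cv2.findContours(m,cv2.RETR_EXTERNAL,cv2.CHAIN_APPROX_NONE);c=max(cs,key=cv2.contourArea)
e=cv2.fitEllipse(c);print(e,'disc',cast(t,[e[0]],60))
print('knob',cast(t,[(354/3.2+180-.34,182.5/3.2+120-.34)],90))
rel(610,18.5,150,10)
```

```text
((291.2345275878906, 181.70535278320312), (41.607357025146484, 43.17353820800781), 77.34920501708984) disc [[610.95332234  19.17890443  60.        ]]
knob [[610.21166939  18.84587821  90.        ]]
t 15.45 pos [ 539.9 -294.1  123.8] [-1.8e+02 -1.0e-01  1.0e+01] F [-0.4  0.9 -0.7] w 49.6
REL [ 123.6 -295.6  -26.1] rot [-0.    -0.001  0.001] len 321
```

Call:
{"name": "drive_tool", "arguments": {"series": [[0.4,[17,-40,-15],[0,0,0]],[0.4,[34,-82,-30],[0,0,0]],[0.4,[52,-125,-30],[0,0,0]],[0.4,[70,-168,-30],[0,0,0]],[0.4,[88,-210,-30],[0,0,0]]]}}

```text
time_s: 15.95
ee_pos: [589.7, -67.5, 153.8]
ee_rot: [-180.0, -0.0, 10.3]
force: [-0.5, 0.4, -0.1]
gripper_width: 54.6
```

Call:
{"name": "drive_tool", "arguments": {"series": [[0.4,[15,-37,0],[0,0,0]],[0.4,[28,-65,0],[0,0,0]],[0.4,[35,-83,0],[0,0,0]],[0.4,[36,-86,10],[0,0,0]],[0.4,[36,-86,20],[0,0,0]]]}}

```text
time_s: 16.45
ee_pos: [609.5, 21.1, 132.7]
ee_rot: [180.0, 0.0, 10.3]
force: [-0.7, 0.1, -0.6]
gripper_width: 54.5
```

```bash
python3 -c "
from h import *
rel(610.5,19,63,10)"
```

```text
t 16.45 pos [609.5  21.1 132.7] [180.    0.   10.3] F [-0.7  0.1 -0.6] w 54.5
REL [ 0.6  2.3 69.7] rot [0.    0.    0.006] len 70
```

Call:
{"name": "drive_tool", "arguments": {"series": [[0.4,[1,2,25],[0,0,0]],[0.4,[1,2,48],[0,0,0]],[0.4,[1,2,60],[0,0,0]],[0.4,[1,2,66],[0,0,0]],[0.4,[1,2,69],[0,0,0]]]}}

```text
time_s: 16.95
ee_pos: [611.1, 17.7, 63.9]
ee_rot: [-180.0, 0.0, 10.2]
force: [-0.2, -0.5, -0.2]
gripper_width: 54.8
```

```bash
python3 zl.py 15 330 180
```

```text
17.0 [611.2  17.8  64. ] [-180.     0.    10.2] [-0.1 -0.3  0.5]
```

View pics/z15.png

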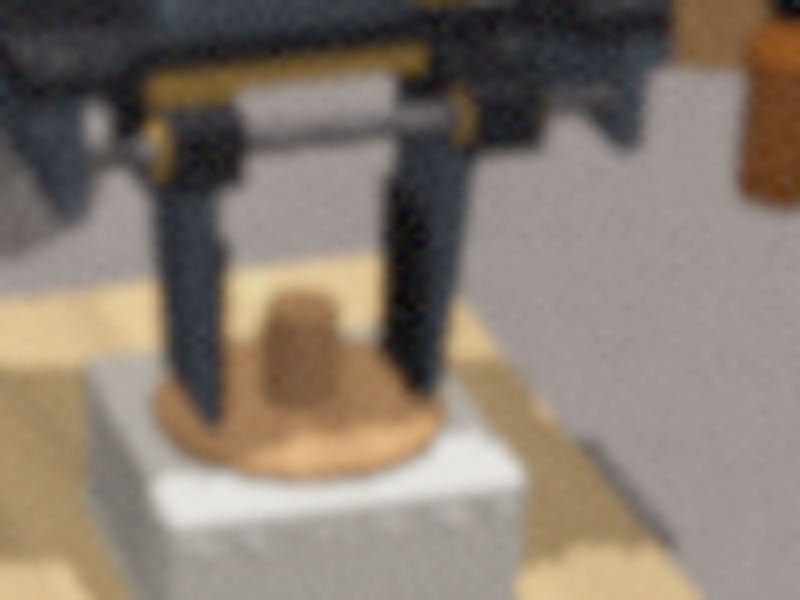

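The knob sits between the fingers at (300,345), with the tips just above the disc. Closing now.

Call:
{"name": "drive_tool", "arguments": {"series": [[0.8,[0,0,0],[0,0,0]],[1,[0,0,0],[0,0,0]],[1,[0,0,0],[0,0,0]],[1,[0,0,0],[0,0,0]],[1,[0,0,0],[0,0,0]]], "squeeze": 15}}

```text
time_s: 17.5
ee_pos: [611.4, 18.3, 64.7]
ee_rot: [180.0, -0.0, 10.2]
force: [0.4, -0.3, 2.0]
gripper_width: 21.3
```

Call:
{"name": "drive_tool", "arguments": {"series": [[1,[0,0,-3],[0,0,0]],[1,[0,0,-7],[0,0,0]],[1,[0,0,-14],[0,0,0]],[1,[0,0,-22],[0,0,0]],[1,[0,0,-30],[0,0,0]]]}}

```text
time_s: 18.0
ee_pos: [611.4, 18.3, 95.2]
ee_rot: [-180.0, -0.0, 10.2]
force: [0.0, 0.2, -1.1]
gripper_width: 21.8
```

```bash
python3 zl.py 16 330 170;python3 -c "
from h import *
rel(496.5,-226,110,10)"
```

```text
18.05 [612.4  18.3  96.7] [180.   -0.2  10.2] [0.2 0.3 0. ]
t 18.05 pos [612.4  18.3  96.7] [180.   -0.2  10.2] F [0.2 0.3 0. ] w 21.5
REL [-157.2  219.9  -13.7] rot [ 0.    -0.003  0.003] len 271
```

View pics/z16.png

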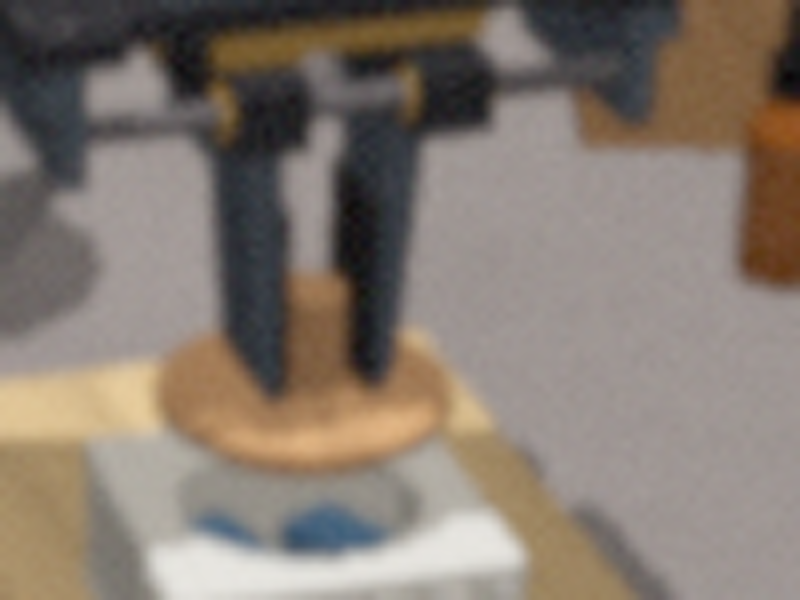

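The lid is lifted level, with the tub's open mouth visible below. Now to the mat.

Call:
{"name": "drive_tool", "arguments": {"series": [[1,[0,0,-15],[0,0,0]],[1,[-12,17,-25],[0,0,0]],[1,[-32,45,-25],[0,0,0]],[1,[-54,75,-25],[0,0,0]],[1,[-76,106,-25],[0,0,0]]]}}

```text
time_s: 18.55
ee_pos: [554.8, -100.4, 119.8]
ee_rot: [180.0, -0.0, 10.3]
force: [0.3, -1.0, -0.3]
gripper_width: 21.9
```

Call:
{"name": "drive_tool", "arguments": {"series": [[1,[-22,31,0],[0,0,0]],[1,[-44,62,0],[0,0,0]],[1,[-62,88,0],[0,0,0]],[1,[-75,105,0],[0,0,0]],[1,[-80,113,0],[0,0,0]]]}}

```text
time_s: 19.05
ee_pos: [495.6, -226.5, 119.7]
ee_rot: [180.0, -0.0, 10.1]
force: [-0.2, 0.1, -0.7]
gripper_width: 21.5
```

```bash
python3 -c "
from h import *
rel(496.5,-226,32,10)"
```

```text
t 19.05 pos [ 495.6 -226.5  119.7] [180.   -0.   10.1] F [-0.2  0.1 -0.7] w 21.5
REL [ 0.9 -0.4 87.7] rot [ 0.    -0.     0.001] len 88
```

Call:
{"name": "drive_tool", "arguments": {"series": [[1,[1,0,25],[0,0,0]],[1,[1,0,50],[0,0,0]],[1,[1,0,70],[0,0,0]],[1,[1,0,82],[0,0,0]],[1,[1,0,87],[0,0,0]]]}}

```text
time_s: 19.55
ee_pos: [497.3, -224.1, 31.3]
ee_rot: [-179.9, 0.1, 10.2]
force: [-0.2, -0.5, -1.4]
gripper_width: 21.5
```

```bash
python3 zl.py 17 275 265;python3 -c "
from h import *
rel(496.5,-226,24,10)"
```

```text
19.6 [ 497.3 -224.2   31.3] [-1.799e+02  1.000e-01  1.020e+01] [ 0.2  0.9 -1.8]
t 19.6 pos [ 497.3 -224.2   31.3] [-1.799e+02  1.000e-01  1.020e+01] F [ 0.2  0.9 -1.8] w 21.4
REL [-1.1  1.6  7.3] rot [-0.001  0.001  0.004] len 8
```

View pics/z17.png

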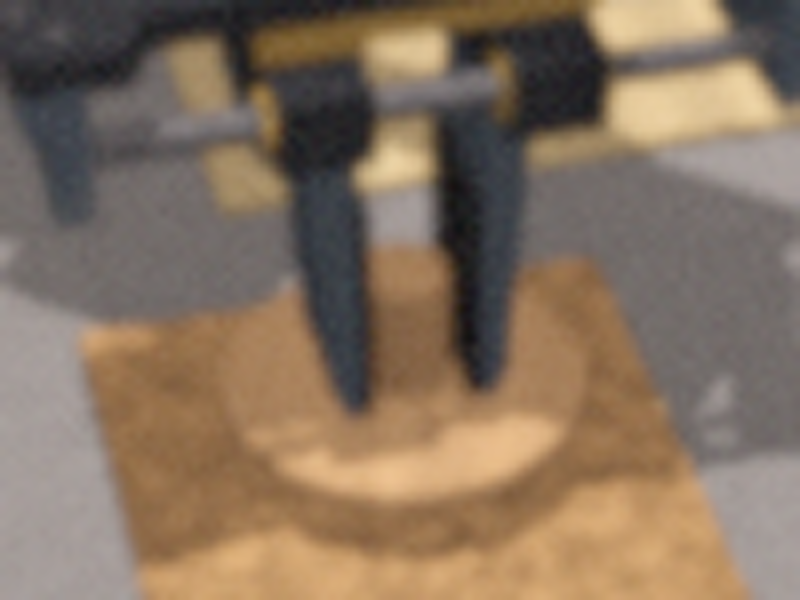

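The lid is hovering just over the mat, well within it. Lowering slowly to contact.

Call:
{"name": "drive_tool", "arguments": {"series": [[1,[-1,2,2],[0,0,0]],[1,[-1,2,4],[0,0,0]],[1,[-1,2,5.5],[0,0,0]],[1,[-1,2,6.5],[0,0,0]],[1,[-1,2,7.5],[0,0,0]]]}}

```text
time_s: 20.1
ee_pos: [497.0, -227.0, 25.0]
ee_rot: [180.0, -0.0, 10.2]
force: [0.4, 0.5, -0.7]
gripper_width: 21.4
```

Call:
{"name": "drive_tool", "arguments": {"series": [[1,[0,0,0.5],[0,0,0]],[1,[0,0,1],[0,0,0]],[1,[0,0,1.5],[0,0,0]],[1,[0,0,1.5],[0,0,0]],[1,[0,0,1.5],[0,0,0]]]}}

```text
time_s: 20.6
ee_pos: [496.9, -226.9, 23.7]
ee_rot: [180.0, -0.0, 10.2]
force: [-2.5, 0.9, 4.4]
gripper_width: 21.6
```

Contact at +4.4 N up, at the expected height. Opening the jaws gently, then going up.

Call:
{"name": "drive_tool", "arguments": {"series": [[0.74,[0,0,0],[0,0,0]],[0.7,[0,0,0],[0,0,0]],[0.6,[0,0,0],[0,0,0]],[0.5,[0,0,0],[0,0,0]],[0.5,[0,0,-1],[0,0,0]]]}}

```text
time_s: 21.1
ee_pos: [496.8, -226.8, 24.1]
ee_rot: [-180.0, 0.0, 10.2]
force: [-0.3, 0.5, -0.7]
gripper_width: 45.1
```

Call:
{"name": "drive_tool", "arguments": {"series": [[0.5,[0,0,-10],[0,0,0]],[0.5,[0,0,-35],[0,0,0]],[0.5,[0,0,-70],[0,0,0]],[0.5,[0,0,-105],[0,0,0]],[0.5,[0,0,-140],[0,0,0]]]}}

```text
time_s: 21.6
ee_pos: [496.8, -226.8, 166.5]
ee_rot: [180.0, -0.0, 10.2]
force: [1.0, 0.1, 0.3]
gripper_width: 45.5
```

Call:
{"name": "drive_tool", "arguments": {"series": [[0.5,[-40,20,0],[0,0,0]],[0.5,[-80,40,0],[0,0,0]],[0.5,[-120,60,0],[0,0,0]],[0.5,[-150,75,0],[0,0,0]],[0.5,[-150,75,0],[0,0,0]]]}}

```text
time_s: 22.1
ee_pos: [359.8, -329.0, 165.2]
ee_rot: [179.9, 0.0, 10.0]
force: [0.7, 0.0, 1.7]
gripper_width: 45.6
```

```bash
python3 - <<'E'
from workcell import env
from h import *
for c in("top","side"):
    f=env.grab_frame(c);np.savez(f"pics/{c}20.npz",**f);cv2.imwrite(f"pics/{c}20.png",f["image"][:,:,::-1])
print(env.state()["time_s"],env.state()["force"])
E
python3 tub.py 20 90
```

```text
22.2 [1.11777444 0.21543905 0.1687557 ]
rear 44 line angle rel board mod 90: -1.18 pos [618.6 -31.5]
right -y 49 line angle rel board mod 90: -1.03 pos [659.3  31.9]
left +y 46 line angle rel board mod 90: -1.42 pos [562.4  14.7]
```

View pics/top20.png

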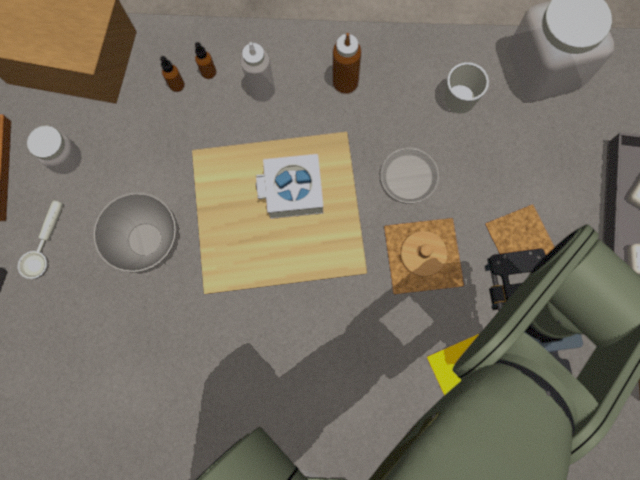

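View pics/side20.png

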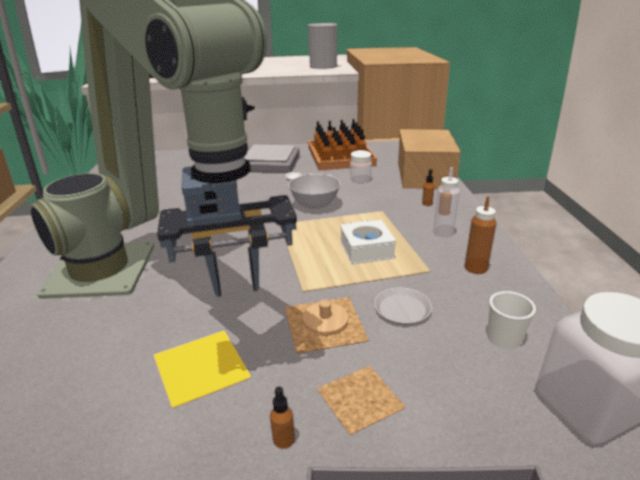

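Both views show the lid knob-up in the middle of the mat (top, about (425,254)), the tub open on the board with its lip to the left (260,189), and the bowl where it was.

Run:
```python
from workcell import env
from h import *
t=dict(np.load('pics/top20.npz'));t0=dict(np.load('pics/top0.npz'))
print('lid knob top',cast(t,[(425,251.5)],49),'disc',cast(t,[(425,254.5)],19),'mat 496.5,-226')
print('bowl diff',np.abs(t['image'][185:285,85:185].astype(int)-t0['image'][185:285,85:185]).mean())
env.job_done();print(env.state()["time_s"])
```

```text
lid knob top [[ 493.90148655 -223.43092163   49.        ]] disc [[ 494.81925611 -227.81071615   19.        ]] mat 496.5,-226
bowl diff 9.7764
the job is handed in; nothing more can be done
the job is handed in; nothing more can be done
```

I turned the tub a quarter turn by pushing it round the post with the lid on. I then lifted the lid by its knob and set it down knob up on the larger cork mat. The job was handed in at about 22 s.

**Tub:** the last top picture shows it on the board with its lip to the bowl's side. It stands 1.0 to 1.4° short of square with the board, after a second squaring push.

**Lid:** my last estimates put it within about 4 mm of the mat's middle. It touched down at about 4 N and was released on contact.

**Bowl:** I saw no movement in the pictures, but I did not re-measure its position. A raw pixel comparison with the first picture gave a mean difference of 9.8. I put that down to picture noise and the arm's changed shadow, but did not confirm it.

**Forces:** the wrist force reached about 65 N at one point while I was pushing the tub round. That is under the 120 N limit, and I backed off at once. Only the fingers were meant to be touching the tub then, and I saw no sign of the gripper's body pressing on anything.

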